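# Nest the emptied picking bins and set the stop angle

## Task

Take the brass fitting left over in the large picking bin and put it in the green tray. Then nest the three blue bins by size, the medium inside the large and the small inside the medium, all facing the same way and each sitting flat on the floor of the next. Finally lay the aluminium angle flat on the bench, with the free edge of its flat leg flush against the large bin's front and centred on it; leave the jar, the tape roll and the screwdriver alone.

Things in the scene. Friction and masses are not known exactly. Their poses are not given: they have to be found in the camera images.
- bin_large: large picking bin, dark blue, loose, open-topped: 186 long (x), 122 wide (y), 64 high. Origin: centre of underside, z up. Rear wall (+x) 9 thick, full height: pinch it from above (mid-plane x=+88.5). Floor, front and sides 4 thick; inside 173 x 114. 0.4 kg. On the bench, front roughly towards the robot, fitting inside.
- bin_medium: medium picking bin, mid blue, loose, open-topped: 135 long (x), 94 wide (y), 62 high. Origin: centre of underside, z up. Rear wall (+x) 9 thick, full height: pinch it from above (mid-plane x=+63.0). Floor, front and sides 4 thick; inside 122 x 86. 0.14 kg. Left or right of the large bin; inside that it has 10 to spare on each side, 38 in all in length.
- bin_small: small picking bin, light blue, loose, open-topped: 84 long (x), 66 wide (y), 60 high. Origin: centre of underside, z up. Rear wall (+x) 9 thick, full height: pinch it from above (mid-plane x=+37.5). Floor, front and sides 4 thick; inside 71 x 58. 0.08 kg. Across from the medium bin; inside that it has 10 to spare on each side, 38 in all in length.
- bin_large_front (a point): Middle of the large bin's outer front face (-x end), 3 above its underside; axes parallel to the bin's. The front wall is only 35 high, with a white label; the side walls slope up from it to full height 74 behind the front.
- bin_medium_front (a point): Middle of the medium bin's outer front face (-x end), 3 above its underside; axes parallel to the bin's. The front wall is only 34 high, with a white label; the side walls slope up from it to full height 54 behind the front.
- bin_small_front (a point): Middle of the small bin's outer front face (-x end), 3 above its underside; axes parallel to the bin's. The front wall is only 33 high, with a white label; the side walls slope up from it to full height 34 behind the front.
- fitting: Brass hose fitting, a round plug 30 in diameter and 50 tall with a narrow groove (24 in diameter) at 23 to 29 above its foot, about 0.09 kg. Starts upright on the large bin's floor. Origin: centre of its foot, z up its axis.
- tray: Green open tray, fixed to the bench, 120 x 120, 28 high, walls and floor 4 thick. Origin: centre of its underside. Far left or far right of the large bin.
- angle: Loose aluminium angle profile, 150 long (y), 0.2 kg, lying on its flat leg: 50 wide (x -25 to +25), 6 thick. Upright leg 8 thick, 40 high along the -x edge (x -25 to -17), to be pinched from above. Free edge of the flat leg at +x, 42 from the upright leg's inner face. Origin: centre of the flat leg's underside, z up.
- angle_edge (a point): Middle of the free edge of the angle's flat leg, 3 above the underside (25 along +x from the angle's origin).
- jar: Bystander: closed jar with red cap, 56 in diameter, 65 tall; origin at the centre of its foot.
- tape: Bystander: red ring (tape roll) lying flat, 90 in diameter, 24 high; origin at the centre of its underside.
- screwdriver: Bystander: screwdriver lying on the bench along its x, handle to -x.
Mind the look-alikes: they are no part of the job. What is shaped like the bin_small but turquoise is not meant. What is shaped like the bin_medium but brown is not meant.

How it is judged:
On the way, in this order (a step that is already met when the one before it is completed fails the run):
1. the brass fitting lies in the green tray, let go (x of fitting in the frame of tray between -0.06 and 0.06 m and y of fitting in the frame of tray between -0.06 and 0.06 m and z of fitting in the frame of tray between -0.002 and 0.03 m and contact force between the fingers and fitting below 0.1 N), for 0.2 s.
2. the medium bin sits flat in the large one and the small bin flat in the medium one, facing the same way (x of bin_medium in the frame of bin_large between -0.03 and 0.03 m and y of bin_medium in the frame of bin_large between -0.02 and 0.02 m and z of bin_medium in the frame of bin_large between 0.001 and 0.008 m and angle between the z axis of bin_medium and the z axis of bin_large, either way round below 0.06 rad and x of bin_medium_front in the frame of bin_large below 0 m and x of bin_small in the frame of bin_medium between -0.03 and 0.03 m and y of bin_small in the frame of bin_medium between -0.02 and 0.02 m and z of bin_small in the frame of bin_medium between 0.001 and 0.008 m and angle between the z axis of bin_small and the z axis of bin_medium, either way round below 0.06 rad and x of bin_small_front in the frame of bin_medium below 0 m and angle between bin_large's own z axis and vertical below 0.06 rad and height (world z) of bin_large between -0.003 and 0.006 m and contact force between the fingers and bin_medium below 0.1 N and contact force between the fingers and bin_small below 0.1 N), for 0.2 s.
3. the angle lies flat with its free edge flush and centred against the large bin's front, let go (x of angle_edge in the frame of bin_large_front between -0.005 and 0.003 m and y of angle_edge in the frame of bin_large_front between -0.025 and 0.025 m and height (world z) of angle_edge between 0 and 0.008 m and angle between the y axis of angle and the y axis of bin_large, either way round below 0.04 rad and angle between angle's own z axis and vertical below 0.05 rad and contact force between the fingers and angle below 0.1 N), for 0.2 s.
At the end, for the whole second after the job is handed in: Fitting in the tray. Medium bin level on the large bin's floor, small level on the medium's (0.06 rad, centres within 30 mm lengthwise), fronts the same way. Angle flat on the bench, free edge within 5 mm of the large bin's front, parallel to 0.04 rad, centred within 25 mm. All at rest (all of step 1 and all of step 3 and x of bin_medium in the frame of bin_large between -0.03 and 0.03 m and y of bin_medium in the frame of bin_large between -0.02 and 0.02 m and z of bin_medium in the frame of bin_large between 0.001 and 0.008 m and angle between the z axis of bin_medium and the z axis of bin_large, either way round below 0.06 rad and x of bin_medium_front in the frame of bin_large below 0 m and x of bin_small in the frame of bin_medium between -0.03 and 0.03 m and y of bin_small in the frame of bin_medium between -0.02 and 0.02 m and z of bin_small in the frame of bin_medium between 0.001 and 0.008 m and angle between the z axis of bin_small and the z axis of bin_medium, either way round below 0.06 rad and x of bin_small_front in the frame of bin_medium below 0 m and angle between bin_large's own z axis and vertical below 0.06 rad and height (world z) of bin_large between -0.003 and 0.006 m and linear speed of each of bin_large, bin_medium, bin_small, fitting, angle below 0.01 m/s); the robot touches nothing.
It fails at once if the jar is moved more than 25 mm (distance of jar from where it was at the start of the episode above 0.025 m).
It fails at once if the tape is moved more than 25 mm (distance of tape from where it was at the start of the episode above 0.025 m).
It fails at once if the screwdriver is moved more than 25 mm (distance of screwdriver from where it was at the start of the episode above 0.025 m).
It fails at once if a bin is tipped over (angle between any of bin_large, bin_medium, bin_small's own z axis and vertical above 0.8 rad).
It also fails if it takes over 72 s, if anything falls off the work surface, if the arm or the gripper's body presses on something with over 40 N, if the wrist force passes 120 N, or if a joint passes its speed limit or range.

## Robot

A 6-joint arm with a two-finger parallel gripper is mounted at the origin on the work surface. World frame = base frame: x ahead of the robot, y to its left, z up, the work surface at z = 0. Lengths are in m, angles in rad, forces in N, time in s.
With the tool pointing down it reaches from about 0.3 to 0.75 m from the base axis. Payload 8.5 kg.
Tool frame: the origin (TCP) lies midway between the tips of the shut fingers; the grasp point (between the pads) lies grasp_offset behind it (grasp_offset is the distance from the TCP to the grasp point, in m); z points along the fingers, y is the direction in which the jaws open and shut (so a half turn about z gives the same grasp; the last joint's range is limited). The gripper opens to 88 mm and grips with 3 to 60 N. Pads are 18 mm wide; open, the fingers measure 123 mm over their backs; the gripper's body (75 mm by 187 mm) begins 45 mm behind the grasp point.
Start: joints at [0.937, 0.381, 1.297, -0, 1.464, -0.215], TCP at [0.224, 0.502, 0.239] pointing down, gripper open.
Joint ranges: [-3.11, 3.11], [-0.89, 2.33], [0.22, 2.48], [-1.42, 4.56], [0.17, 2.85], [-2.88, 2.88]. Speed limits (rad/s): [2.39, 2.39, 3.14, 3.14, 3.14, 3.14].

## Interface

Orientations are given as a unit quaternion [x, y, z, w].
In Python, from rig import * gives the robot as it stands.
- The arm moves only by the tool play_rows, never from a script. Its arguments are lists of equal length, an entry for each row: "hand": the closure, from 0 (fully open) to 1 (shut); "delta_pos": the shift along the tool's x, y, z in cm, a list of three; "yaw": the turn about the tool's z in rad. In form: {"hand": [hand, ...], "delta_pos": [[x, y, z], ...], "yaw": [yaw, ...]}. A call has 1 to 8 rows; each row shifts and turns the commanded pose from where the row before left it, along the tool's axes as they then stand; what a row does not reach is not made up. A row lasts 1/12 s, in which the tool goes at most 41.7 mm and 7.16 degrees, less where a joint would pass 70% of its speed; a pose out of reach is approached as far as the arm can. A call is refused whole if a number of a shift passes 4.17 or a number of a turn 0.125, either way. A call with a gripper value outside its range is refused whole. The fingers move at their own pace and stop on an object; "newtons" is the grip in N (left out, the last holds). Time passes only in rows, so rows that do not move let the fingers close. It gives the time, the measured TCP pose, the force and the opening at its end, in the units of the state.
- state(): the state, without advancing time (a new reading comes with each control period).
- read_camera(name): name is "scene" or "top"; returns a dict with "img" (400x640x3 uint8, red, green, blue), "depth" (400x640 float32, m along the optical axis (not along the pixel's ray), 0 where there is no reading), "K" (3x3 intrinsics, pixels), "xyz" and "rotation" of the camera in the world. Camera axes: x right, y up, looking along -z (the intrinsics and any distortion apply to the point x, -y, -z); pixel columns grow to the right and rows downward; lengths in m; the calibration is good to about 2 mm. A picture is of the moment at which its call begins.
- job_done(): hands the job in, once; it reports no verdict.
The state is a dict: "time": time; "joint_positions": joint angles; "qvel": joint speeds; "tau": joint torques, N m; "position": TCP position; "tool_rot": TCP orientation; "contact_force": force on the tool from outside, world axes, zero at the start; "moment": the same for the moment, N m; "width": finger opening in m.
Only numpy, scipy, OpenCV 4.12 (cv2) and the standard library are available. Lean on these libraries where they do the work, as an engineer would, in place of code of your own. Each camera call takes 0.05 s, during which the arm holds its last target.

## Working session

There is one attempt and no reset: what is moved stays moved. The work goes in short steps, Python scripts to look and compute and a tool call to move; the robot and the scene stay as the last step left them, time stands still between calls to the robot, and variables do not carry over. Pictures are saved under pics/ and viewed, and the job is handed in when it is done.

Besides the shell and the picture viewer there is one more tool, called after "Request:" as name(argument=value, ...), one argument or row to a line, values as JSON. play_rows: Moves the arm, as the interface text tells. Its arguments: {"type":"object","properties":{"hand":{"type":"array"},"delta_pos":{"type":"array"},"yaw":{"type":"array"},"newtons":{"type":"number"}},"required":["hand","delta_pos","yaw"]}

```bash
mkdir -p pics; ls
python3 - <<'E'
from rig import *
import cv2,numpy as np
print(state())
for n in ("scene","top"):
    c=read_camera(n); cv2.imwrite(f"pics/{n}0.png",c["img"][:,:,::-1]); np.savez(f"{n}0.npz",**c)
    print(n,c["K"],c["xyz"],c["rotation"],(c["depth"]>0).mean(), [k for k in c])
E
```

```text
pics
{'time': 0.0, 'joint_positions': array([ 9.36747804e-01,  3.81197547e-01,  1.29822670e+00, -2.54679085e-06,
        1.46357200e+00, -2.15318879e-01]), 'qvel': array([-0.00032187, -0.00057146, -0.00081218,  0.00074987, -0.00044616,
        0.0003933 ]), 'tau': array([-5.11492162e-04, -4.37938893e+01, -2.24548781e+01,  7.13618263e-02,
        3.53725220e-02, -9.95374126e-05]), 'position': array([0.22348281, 0.50226107, 0.23814842]), 'tool_rot': array([ 2.07838449e-01,  9.78162914e-01, -6.39975584e-04, -2.88008907e-04]), 'contact_force': array([0.17566421, 0.09605116, 0.5888378 ]), 'moment': array([-0.00216827,  0.03902044,  0.05532059]), 'width': 0.08812090161938667}
scene [[399.46952307   0.         322.51984508]
 [  0.         399.46952307 195.13425477]
 [  0.           0.           1.        ]] [1.05679626 0.47903063 0.85965179] [0.16058728 0.32462784 0.83905349 0.40597749] 0.99601953125 ['img', 'depth', 'K', 'xyz', 'rotation']
top [[499.83276825   0.         319.21919648]
 [  0.         499.83276825 201.86204862]
 [  0.           0.           1.        ]] [1.67131106e-01 1.31613902e-03 1.57513825e+00] [ 0.0667806  -0.06948018 -0.69449918  0.71301034] 0.99590625 ['img', 'depth', 'K', 'xyz', 'rotation']
```

View pics/scene0.png

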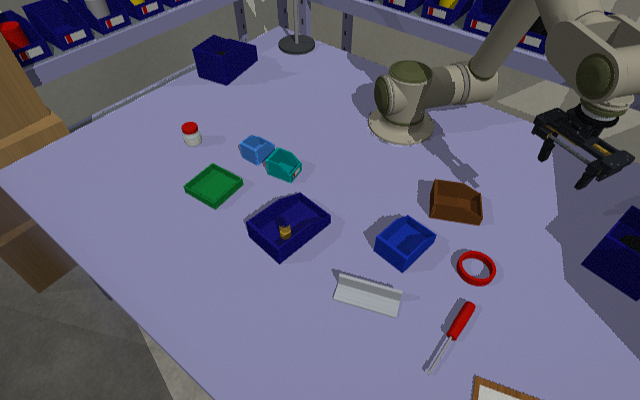

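View pics/top0.png

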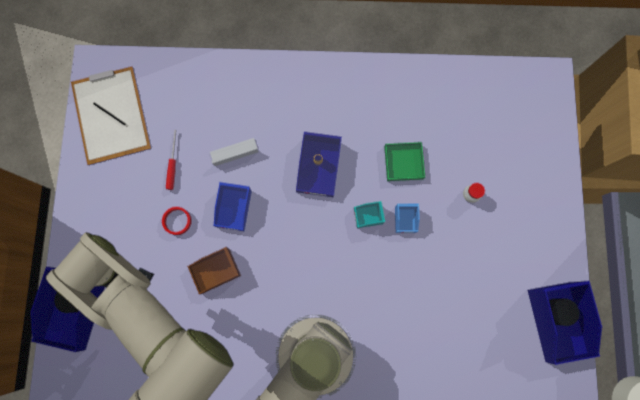

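```bash
cat > h.py <<'E'
import numpy as np,cv2
from scipy.spatial.transform import Rotation as R
def cloud(c):
    d=c["depth"];K=c["K"];v,u=np.indices(d.shape)
    p=np.stack([(u-K[0,2])/K[0,0]*d,-(v-K[1,2])/K[1,1]*d,-d],-1)
    return p@R.from_quat(c["rotation"]).as_matrix().T+c["xyz"]
def hsv(c): return cv2.cvtColor(np.ascontiguousarray(c["img"]),cv2.COLOR_RGB2HSV)
def proj(c,P):
    q=(np.atleast_2d(P)-c["xyz"])@R.from_quat(c["rotation"]).as_matrix()
    K=c["K"];return np.c_[K[0,0]*q[:,0]/-q[:,2]+K[0,2],K[1,1]*-q[:,1]/-q[:,2]+K[1,2]]
E
python3 - <<'E'
from h import *
for n in("scene","top"):
    c=np.load(n+"0.npz");P=cloud(c);H=hsv(c)
    b=(P[...,0]>.3)&(P[...,0]<.9)&(abs(P[...,1])<.8)
    fl=b&(abs(P[...,2])<.015); print(n,"bench z",np.median(P[fl][:,2]))
    A=np.c_[P[fl][:,:2],np.ones(fl.sum())];print(np.linalg.lstsq(A,P[fl][:,2],rcond=None)[0])
    m=(H[...,1]>120)|((H[...,1]<40)) 
    m=b&(P[...,2]>.008)
    nn,lab,st,ce=cv2.connectedComponentsWithStats(m.astype(np.uint8))
    for i in range(1,nn):
        if st[i,4]<60: continue
        q=P[lab==i];hh=np.median(H[lab==i],0)
        r=cv2.minAreaRect(q[:,:2].astype(np.float32)*1000)
        print(i,st[i,:],hh,"rect",np.round(r[0],0),np.round(r[1],0),round(r[2],1),"zmax",np.percentile(q[:,2],99).round(4))
c=np.load("top0.npz")
im=c["img"][100:310,130:520,::-1];cv2.imwrite("pics/crop1.png",cv2.resize(im,None,fx=2,fy=2,interpolation=cv2.INTER_CUBIC))
E
```

```text
scene bench z 0.00014500146931961666
[ 0.00029628 -0.00021831  0.00024902]
5 [181 122  21  24 375] [ 30.  23. 144.] rect [ 516. -482.] [55. 52.] 24.5 zmax 0.0677
6 [ 239  135   63   47 1388] [ 90. 198. 120.] rect [ 428. -208.] [204.  93.] 87.7 zmax 0.0616
7 [183 163  60  45 676] [ 70. 224.  76.] rect [ 614. -269.] [124. 124.] 4.1 zmax 0.0306
14 [ 246  192   85   71 2190] [121. 221.  75.] rect [591.   7.] [126. 188.] 83.7 zmax 0.066
15 [430 198  21  21 256] [ 13. 194.  65.] rect [311. 295.] [20. 50.] 1.3 zmax 0.0641
18 [ 374  215   63   57 1341] [115. 226. 111.] rect [447. 275.] [ 95. 140.] 82.8 zmax 0.0637
28 [457 251  39  35 571] [  1. 249. 128.] rect [401. 450.] [91. 89.] 18.8 zmax 0.0267
29 [338 274  65  27 652] [107.  16. 123.] rect [614. 276.] [ 13. 150.] 19.7 zmax 0.0426
58 [427 301  48  75 631] [  1. 243. 140.] rect [601. 479.] [ 26. 199.] 89.0 zmax 0.0278
top bench z 0.0017124623805261363
[0.00125229 0.00065912 0.001067  ]
1 [ 82  71  34  24 186] [129.5   5.  149. ] rect [871. 754.] [ 52. 119.] 40.3 zmax 0.0211
249 [ 80  94  52  32 248] [ 30.   10.  177.5] rect [766. 713.] [1
[... 399 characters left out ...]
1  41 474] [ 72. 132. 114.] rect [ 615. -275.] [134. 128.] 4.1 zmax 0.0347
1142 [312 151  18  17  89] [120.  93.  96.] rect [615.  -3.] [58. 48.] 76.7 zmax 0.0554
1581 [213 182  39  49 636] [117. 148. 126.] rect [446. 272.] [ 96. 139.] 82.9 zmax 0.0682
1598 [462 182  23  21 332] [119.5 176.5 171. ] rect [ 515. -485.] [59. 55.] 29.1 zmax 0.073
1812 [353 201  33  27 354] [ 91. 151. 132.] rect [ 439. -160.] [ 79. 101.] 9.0 zmax 0.0668
1838 [395 203  25  30 397] [107. 140. 158.] rect [ 426. -276.] [85. 67.] 1.6 zmax 0.0668
1866 [162 206  30  29 311] [176. 182. 166.] rect [401. 447.] [90. 90.] 11.4 zmax 0.0322
2355 [215 246  17   8  74] [ 9.  76.  97.5] rect [310. 289.] [43. 19.] 89.5 zmax 0.0672
```

View pics/crop1.png

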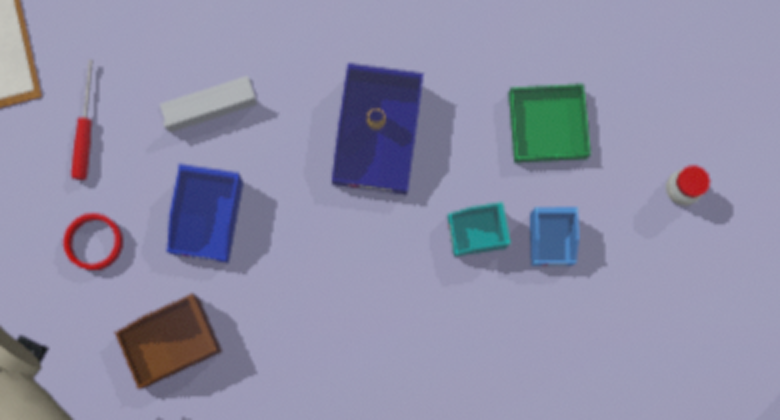

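```bash
cat > an.py <<'E'
from h import *
import sys
def objs(tag,boxes):
  for name,(cx,cy,r,hue,smin) in boxes.items():
    for n in("scene","top"):
      c=np.load(f"{n}{tag}.npz");P=cloud(c);H=hsv(c)
      if n=="top": P=P-[0,0,.0015]
      m=(np.hypot(P[...,0]-cx,P[...,1]-cy)<r)&(P[...,2]>.006)&(H[...,1]>=smin)&(abs(H[...,0].astype(int)-hue)<=12)
      q=P[m]
      # trim outliers by eroding: use contour of hull w/ percentiles along rect axes
      rc=cv2.minAreaRect(q[:,:2].astype(np.float32)*1000);a=np.deg2rad(rc[2]);
      # choose axis nearest world x
      a=(a+np.pi/4)%(np.pi/2)-np.pi/4
      U=np.array([np.cos(a),np.sin(a)]);V=np.array([-U[1],U[0]])
      s=np.c_[(q[:,:2]-[cx,cy])@U,(q[:,:2]-[cx,cy])@V]
      lo=np.percentile(s,1,0);hi=np.percentile(s,99,0);mid=(lo+hi)/2
      C=np.array([cx,cy])+mid[0]*U+mid[1]*V
      ends=[]
      for k,sg in((0,1),(0,-1),(1,1),(1,-1)):
        t=sg*(s[:,k]-mid[k]);h=(hi-lo)[k]/2
        o=abs(s[:,1-k]-mid[1-k])<(hi-lo)[1-k]*.3
        z=q[(t>h-.012)&o][:,2];ends.append(np.percentile(z,95).round(3) if len(z)>2 else None)
      print(name,n,len(q),"C",C.round(4),"size",(hi-lo).round(3),"yaw",round(np.rad2deg(a),1),"end heights +x-x+y-y",ends)
E
python3 - <<'E'
from an import *
objs("0",dict(L=(.595,.006,.14,121,60),M=(.447,.273,.1,117,100),S=(.426,-.276,.065,107,90),T=(.614,-.27,.1,72,90)))
c=np.load("top0.npz")
im=c["img"][130:240,200:440,::-1]
for n,(v0,v1,u0,u1) in dict(scene=(120,260,170,340),).items():
    c=np.load(n+"0.npz");cv2.imwrite("pics/crop2.png",cv2.resize(np.ascontiguousarray(c["img"][125:265,175:335,::-1]),None,fx=4,fy=4,interpolation=cv2.INTER_CUBIC))
    cv2.imwrite("pics/crop3.png",cv2.resize(np.ascontiguousarray(c["img"][205:325,325:495,::-1]),None,fx=4,fy=4,interpolation=cv2.INTER_CUBIC))
# angle points
for n in("scene","top"):
    c=np.load(n+"0.npz");P=cloud(c);H=hsv(c)
    if n=="top":P=P-[0,0,.0015]
    m=(np.hypot(P[...,0]-.63,P[...,1]-.28)<.11)&(P[...,2]>.004)&(H[...,1]<40)
    q=P[m];t=q[q[:,2]>.033];print(n,len(t),cv2.minAreaRect(t[:,:2].astype(np.float32)*1000),np.percentile(t[:,2],95))
    l=q[q[:,2]<.012];print(len(l),l.mean(0) if len(l) else 0, cv2.minAreaRect(l[:,:2].astype(np.float32)*1000) if len(l) else 0)
    m=(np.hypot(P[...,0]-.61,P[...,1]-0)<.035)&(H[...,0]<35)&(H[...,1]>70)
    q=P[m];print("fit",len(q),cv2.minAreaRect(q[:,:2].astype(np.float32)*1000),q[:,2].min(),np.percentile(q[:,2],95))
    t=q[q[:,2]>.046];print(cv2.minEnclosingCircle(t[:,:2].astype(np.float32)*1000),t.mean(0))
E
```

```text
L scene 2247 C [0.5922 0.0076] size [0.185 0.122] yaw -6.3 end heights +x-x+y-y [np.float64(0.065), np.float64(0.037), np.float64(0.064), np.float64(0.064)]
L top 1024 C [0.5908 0.0048] size [0.186 0.121] yaw -6.3 end heights +x-x+y-y [np.float64(0.069), np.float64(0.038), np.float64(0.067), np.float64(0.068)]
M scene 1435 C [0.4482 0.2752] size [0.135 0.094] yaw -7.2 end heights +x-x+y-y [np.float64(0.063), np.float64(0.034), np.float64(0.062), np.float64(0.063)]
M top 767 C [0.446  0.2724] size [0.133 0.094] yaw -7.3 end heights +x-x+y-y [np.float64(0.065), np.float64(0.037), np.float64(0.064), np.float64(0.065)]
S scene 673 C [ 0.4267 -0.2728] size [0.086 0.069] yaw -0.1 end heights +x-x+y-y [np.float64(0.061), np.float64(0.034), np.float64(0.059), np.float64(0.059)]
S top 423 C [ 0.4255 -0.2757] size [0.084 0.067] yaw 1.2 end heights +x-x+y-y [np.float64(0.063), np.float64(0.039), np.float64(0.062), np.float64(0.061)]
T scene 827 C [ 0.6147 -0.2688] size [0.12  0.121] yaw 4.1 end heights +x-x+y-y [np.float64(0.029), np.float64(0.029), np.float64(0.029), np.float64(0.029)]
T top 6
[... 475 characters left out ...]
2422, 27.30099868774414), 32.24196243286133) 0.0032596912143975088 0.05194367358371513
((617.7329711914062, 13.515009880065918), 13.02982234954834) [0.6212655  0.0176269  0.04981152]
top 149 ((613.310546875, 273.1419372558594), (13.395759582519531, 148.98837280273438), 20.419897079467773) 0.044855398454416495
539 [0.63931862 0.2809954  0.00648132] ((633.528076171875, 278.4081726074219), (215.30868530273438, 205.8460235595703), 86.76188659667969)
fit 18 ((602.27197265625, 8.670316696166992), (22.869709014892578, 7.144890308380127), 83.17997741699219) 0.010035613399650036 0.03984325525930281
((0.0, 0.0), 0.0) [nan nan nan]<stdin>:17: RuntimeWarning: Mean of empty slice.
  ret = um.true_divide(
```

View pics/crop2.png

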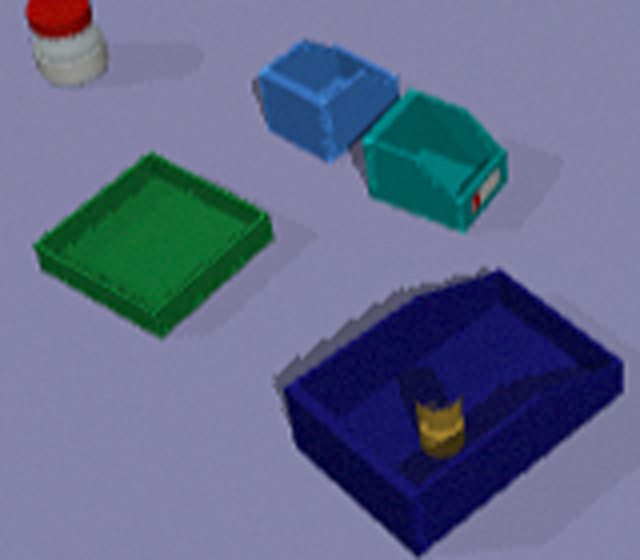

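View pics/crop3.png

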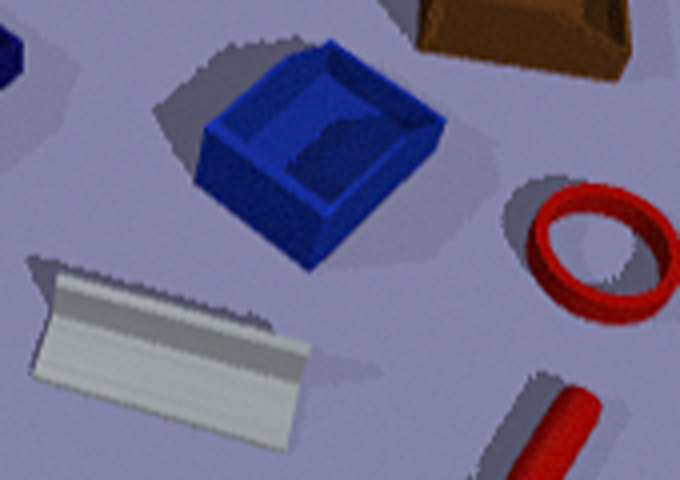

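```bash
cat >> h.py <<'E'
def plan(tx,ty,tz,yawdeg,rows=None):
    """yawdeg: desired world angle of tool y axis"""
    from rig import state
    s=state();p=np.array(s["position"]);M=R.from_quat(s["tool_rot"]).as_matrix()
    a=np.arctan2(M[1,1],M[0,1]);d=np.deg2rad(yawdeg)-a;d=(d+np.pi/2)%np.pi-np.pi/2
    D=np.array([tx,ty,tz])-p
    n=rows or int(np.ceil(max(np.linalg.norm(D)/.0405,abs(d)/.12,1)))
    th=a;out=[];yw=-d/n
    for i in range(n):
        # tool x axis: y cross z, z down -> x = angle th+90... 
        y=np.array([np.cos(th),np.sin(th),0]);z=np.array([0,0,-1]);x=np.cross(y,z)
        out.append([float(round(v*100,2)) for v in (D/n@x,D/n@y,D/n@z)]);th+=d/n
    print("pos",p.round(4),"toolY",round(np.rad2deg(a),2),"tilt",round(np.rad2deg(np.arccos(-M[2,2])),2),"w",round(s["width"],4),"F",np.round(s["contact_force"],1),"t",round(s["time"],2))
    print("n",n,"yaw/row",round(yw,4));print(out)
E
python3 - <<'E'
from h import *
import rig
from rig import *
print([k for k in dir(rig) if not k.startswith('_')]); print(getattr(rig,'grasp_offset',None))
def ray(c,u,v,z):
    K=c["K"];d=R.from_quat(c["rotation"]).apply([(u-K[0,2])/K[0,0],-(v-K[1,2])/K[1,1],-1]);t=(z-c["xyz"][2])/d[2];return c["xyz"]+t*d
t=np.load("top0.npz");s=np.load("scene0.npz")
for n,c,sl in(("top",t,(slice(148,172),slice(306,332))),("scene",s,(slice(218,246),slice(272,298)))):
    H=hsv(c)[sl];m=(H[...,0]<40)&(H[...,1]>50)
    v,u=np.nonzero(m);print(n,m.sum(),u.min()+sl[1].start,u.max()+sl[1].start,v.min()+sl[0].start,v.max()+sl[0].start)
print(ray(t,317.6,159,.054),"top");print("scene",ray(s,285.3,226,.054),ray(s,285.3,238,.01))
big=np.hstack([cv2.resize(np.ascontiguousarray(t["img"][140:180,298:340,::-1]),(378,360)),cv2.resize(np.ascontiguousarray(s["img"][210:250,265:305,::-1]),(400,360))])
cv2.imwrite("pics/fit.png",big)
E
```

```text
['IKError', 'grasp_offset', 'job_done', 'read_camera', 'state']
0.0187
top 24 314 321 156 163
scene 129 279 290 225 238
[0.60201137 0.00797885 0.054     ] top
scene [0.61764053 0.0182424  0.054     ] [0.62341064 0.0197051  0.01      ]
```

View pics/fit.png

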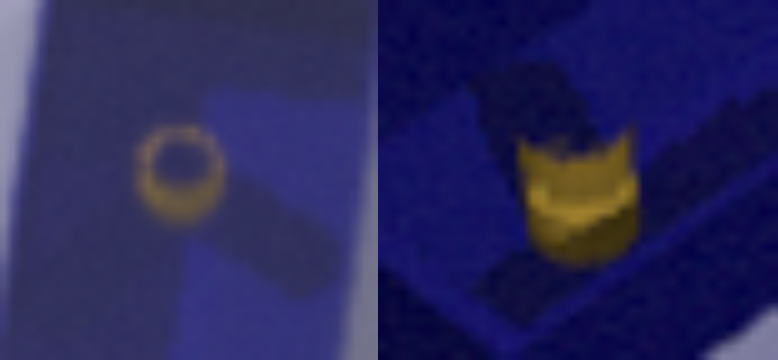

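Run:
```python
from h import *
np.set_printoptions(linewidth=200)
s=np.load("scene0.npz");t=np.load("top0.npz")
print("pred scene top/foot",proj(s,[[.604,.0085,.054],[.604,.0085,.004]]),"top",proj(t,[[.604,.008,.054],[.604,.008,.004]]))
P=cloud(s);print("scene z mm");print((P[216:242,274:296,2]*1000).astype(int))
P=cloud(t);print("top z mm");print((P[150:170,308:328,2]*1000).astype(int))
```

```text
pred scene top/foot [[286.01364302 220.87519926]
 [287.16455193 232.61799563]] top [[317.60988151 158.39168958]
 [317.56127211 162.65125011]]
scene z mm
[[ 15  11   9   8   3   4   4   1   4   5   4   3   3   3   2   4   1   1   6   3   1   5]
 [ 10   9   5   5   4   4   0   3   5   0   6   1   2   3   4   5   3   4   4   2   3   3]
 [  7   6   2   5   0   3   7   3   3   3   5   2   3   2   1   6   7   3   4   4   3   2]
 [  3   3   7   2   2   2   3   3   3   2   6   3   3 859   5   2   3   3   4   6   4   2]
 [  1   5   4   0   1   1   1   1   4   4   4   3   6   3   4   4   4   5   2   6   1   0]
 [  3   3   5   3   3   3   4   6   1   2   0   3   4   5   1   3   5   3   3   4   4   3]
 [  3   3   5   1   4   2   1   2   5   4   2   3   2   4   3   2   4   6   3   4   3   4]
 [  4   5   2   3   6   6   3   3   6   2   2   4   4   6   3   2   4   3   7   4   1   4]
 [  3   6   3   4   3   5   4   5   4   2   5   3   1   3   2   3   6   1   5   3   4   5]
 [  1   4   4   5   3   2   5   5   2   5   1   1   4   4   1  53   2   5   5   2   6   4]
 [  2   4   4   4   3  53   3   1   5
[... 2789 characters left out ...]
    8    2    0    3 1575   18   16   17   12    5    6    6   -2    1    3    4]
 [   1    4    3    2    5    9    3    3    2    0    1    8    6    9   13    7    5   12    9    6]
 [   7    7   11    6    6    7    7    3    5    8    7    6    1   -2    4    8   10    6    6    4]
 [   8    4    4    6    5   12    7    8   -3    9    6   14    6    0    6    7   15    1    6   -1]
 [   8    0    1   12    5    7   11    7    6    4    8    2    6    0    5    1   10    3    0   10]
 [   5    4    9    1   10    9    5    1    3   10    7    8    5    7    9    6    4    0    7    6]
 [   8   10   14    6    4    1    9    1   -3    3    1    0    2    4    5    4   11    1    9   12]]
```

Run:
```python
from h import *
from scipy.optimize import least_squares
for n,sl in(("scene",(slice(225,239),slice(278,292))),("top",(slice(153,165),slice(313,325)))):
    c=np.load(n+"0.npz");P=cloud(c)[sl].reshape(-1,3)
    q=P[(P[:,2]>.012)&(P[:,2]<.06)]
    if n=="scene": q=q[(q[:,2]>.036)|(q[:,2]<.024)]
    else: q=q[q[:,2]>.034]
    v=c["xyz"][:2]
    r=least_squares(lambda a:np.hypot(*(q[:,:2]-a).T)-.015,q[:,:2].mean(0)+.01*(q[:,:2].mean(0)-v)/np.linalg.norm(q[:,:2].mean(0)-v),loss="soft_l1",f_scale=.002)
    print(n,len(q),r.x.round(4),"rms",np.sqrt(np.mean(r.fun**2)).round(4))
```

```text
scene 82 [0.6127 0.0088] rms 0.0011
top 17 [0.614  0.0069] rms 0.0011
```

Run:
```python
from h import *
plan(.6133,.0078,.14,-6.3,16)
```

```text
pos [0.2235 0.5023 0.2382] toolY 66.0 tilt 0.07 w 0.0882 F [-0.1  0.7  0. ] t 0.1
n 16 yaw/row 0.0789
[[-3.48, -1.83, 0.61], [-3.62, -1.55, 0.61], [-3.73, -1.26, 0.61], [-3.81, -0.97, 0.61], [-3.88, -0.66, 0.61], [-3.92, -0.35, 0.61], [-3.93, -0.04, 0.61], [-3.93, 0.27, 0.61], [-3.89, 0.57, 0.61], [-3.84, 0.88, 0.61], [-3.75, 1.18, 0.61], [-3.65, 1.47, 0.61], [-3.52, 1.75, 0.61], [-3.37, 2.03, 0.61], [-3.2, 2.29, 0.61], [-3.01, 2.53, 0.61]]
```

Request:
play_rows(
  hand=[0, 0, 0, 0, 0.35, 0.35, 0.35, 0.35],
  delta_pos=[
    [-3.5, -1.8, 0.6],
    [-3.6, -1.5, 0.6],
    [-3.7, -1.3, 0.6],
    [-3.8, -1.0, 0.6],
    [-3.9, -0.7, 0.6],
    [-3.9, -0.4, 0.6],
    [-3.9, 0, 0.6],
    [-3.9, 0.3, 0.6],
  ],
  yaw=[0.079, 0.079, 0.079, 0.079, 0.079, 0.079, 0.079, 0.079],
  newtons=30,
)

```text
time: 0.77
position: [0.4184, 0.2542, 0.1904]
tool_rot: [0.503, 0.864, -0.0, -0.0]
contact_force: [1.0, 1.3, 0.7]
width: 0.0641
```

Request:
play_rows(
  hand=[0.35, 0.35, 0.35, 0.35, 0.35, 0.35, 0.35, 0.35],
  delta_pos=[
    [-3.9, 0.6, 0.6],
    [-3.8, 0.9, 0.6],
    [-3.8, 1.2, 0.6],
    [-3.6, 1.5, 0.6],
    [-3.5, 1.8, 0.6],
    [-3.4, 2.0, 0.6],
    [-3.2, 2.3, 0.6],
    [-3.0, 2.5, 0.6],
  ],
  yaw=[0.079, 0.079, 0.079, 0.079, 0.079, 0.079, 0.079, 0.079],
)

```text
time: 1.43
position: [0.6139, 0.0074, 0.1421]
tool_rot: [0.747, 0.665, -0.0, -0.0]
contact_force: [0.5, 0.6, 0.8]
width: 0.0571
```

Run:
```python
from h import *
from rig import *
for n in ("scene","top"):
    c=read_camera(n); cv2.imwrite(f"pics/{n}1.png",c["img"][:,:,::-1]); np.savez(f"{n}1.npz",**c)
plan(.6133,.0078,.022,-6.3)
```

```text
pos [0.6151 0.0047 0.1407] toolY -6.84 tilt 0.08 w 0.0572 F [-0.3  0.4  0.3] t 1.53
n 3 yaw/row -0.0031
[[0.09, -0.07, 3.96], [0.09, -0.07, 3.96], [0.09, -0.07, 3.96]]
```

View pics/scene1.png

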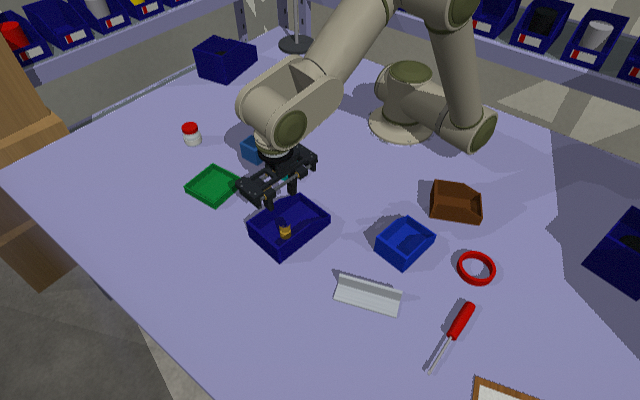

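Request:
play_rows(
  hand=[0.35, 0.35, 0.35, 0.35, 0.35, 0.8, 0.8, 0.8],
  delta_pos=[
    [0.1, 0, 3],
    [0.1, -0.1, 3.2],
    [0.1, 0, 3.2],
    [0, -0.1, 2.3],
    [0, 0, 0],
    [0, 0, 0],
    [0, 0, 0],
    [0, 0, 0],
  ],
  yaw=[-0.009, 0, 0, 0, 0, 0, 0, 0],
  newtons=30,
)

```text
time: 2.2
position: [0.6124, 0.0125, 0.0277]
tool_rot: [0.742, 0.67, 0.001, 0.001]
contact_force: [0.8, 0.2, 0.0]
width: 0.0393
```

Request:
play_rows(
  hand=[0.8, 0.8, 0.8, 0.8, 0.8, 0.8],
  delta_pos=[
    [0, 0, 0],
    [0, 0, -1],
    [0, 0, -3],
    [0, 0, -4],
    [0, 0, -4],
    [0, 0, 0],
  ],
  yaw=[0, 0, 0, 0, 0, 0],
)

```text
time: 2.7
position: [0.6143, 0.0121, 0.1551]
tool_rot: [0.742, 0.67, 0.005, 0.006]
contact_force: [0.9, 0.4, -0.0]
width: 0.0293
```

Run:
```python
from h import *
from rig import *
c=read_camera("scene"); cv2.imwrite("pics/s2.png",c["img"][100:280,150:390,::-1].repeat(3,0).repeat(3,1))
plan(.6135,-.27,.14,4)
```

```text
pos [0.6131 0.0123 0.1513] toolY -5.89 tilt 0.56 w 0.0292 F [-0.1  0.8 -1.9] t 2.75
n 7 yaw/row -0.0247
[[-4.01, 0.42, 0.16], [-4.02, 0.32, 0.16], [-4.03, 0.22, 0.16], [-4.03, 0.12, 0.16], [-4.03, 0.02, 0.16], [-4.03, -0.08, 0.16], [-4.03, -0.18, 0.16]]
```

View pics/s2.png

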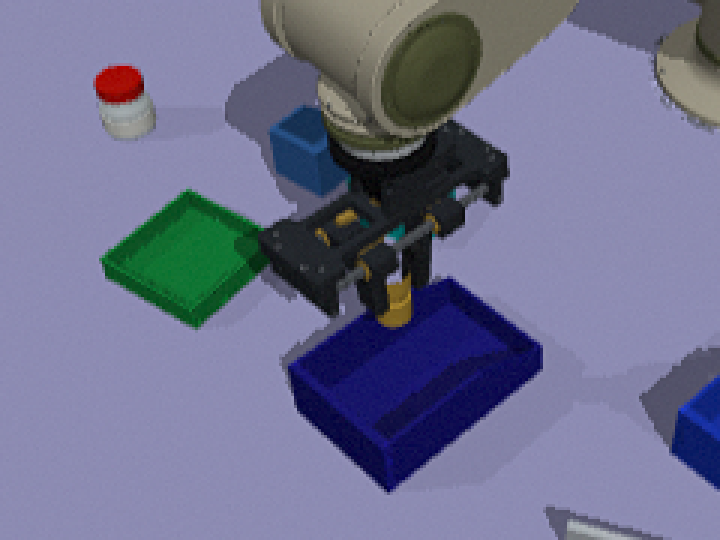

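Request:
play_rows(
  hand=[0.8, 0.8, 0.8, 0.8, 0.8, 0.8, 0.8, 0.8],
  delta_pos=[
    [-4, 0.4, 0.1],
    [-4, 0.3, 0.1],
    [-4, 0.2, 0.1],
    [-4, 0.1, 0.1],
    [-4, 0, 0.1],
    [-4, -0.1, 0.1],
    [-4, -0.2, 0.1],
    [0, 0, 0],
  ],
  yaw=[-0.025, -0.025, -0.025, -0.025, -0.025, -0.025, -0.025, 0],
)

```text
time: 3.42
position: [0.6092, -0.2748, 0.1375]
tool_rot: [0.683, 0.73, -0.001, 0.0]
contact_force: [-1.2, -0.6, -1.2]
width: 0.0287
```

Request:
play_rows(
  hand=[0.8, 0.8],
  delta_pos=[
    [0, 0, 0],
    [0, 0, 0],
  ],
  yaw=[0, 0],
)

```text
time: 3.58
position: [0.6103, -0.2671, 0.1383]
tool_rot: [0.681, 0.732, 0.0, -0.001]
contact_force: [-0.1, 0.6, -0.4]
width: 0.0287
```

Run:
```python
from h import *
plan(.6135,-.27,.027,4)
```

```text
pos [ 0.6103 -0.2671  0.1383] toolY 4.11 tilt 0.09 w 0.0287 F [-0.1  0.6 -0.4] t 3.58
n 3 yaw/row 0.0006
[[-0.1, 0.1, 3.71], [-0.1, 0.1, 3.71], [-0.1, 0.1, 3.71]]
```

Request:
play_rows(
  hand=[0.8, 0.8, 0.8, 0.8, 0.8, 0.8, 0.35, 0.35],
  delta_pos=[
    [0, 0.1, 3.5],
    [0, 0.1, 3.5],
    [0, 0, 2.7],
    [0, 0, 1.0],
    [0, 0, 0.4],
    [0, 0, 0],
    [0, 0, 0],
    [0, 0, 0],
  ],
  yaw=[0, 0, 0, 0, 0, 0, 0, 0],
)

```text
time: 4.25
position: [0.6131, -0.267, 0.0288]
tool_rot: [0.681, 0.732, 0.0, 0.001]
contact_force: [-0.4, -0.5, 0.3]
width: 0.0402
```

Request:
play_rows(
  hand=[0.35, 0.35, 0.35, 0.35, 0.35, 0.35, 0.35, 0.35],
  delta_pos=[
    [0, 0, 0],
    [0, 0, 0],
    [0, 0, -1],
    [0, 0, -4],
    [0, 0, -4],
    [0, 0, -4],
    [0, 0, 0],
    [0, 0, 0],
  ],
  yaw=[0, 0, 0, 0, 0, 0, 0, 0],
)

```text
time: 4.92
position: [0.6132, -0.2682, 0.161]
tool_rot: [0.681, 0.732, 0.0, 0.003]
contact_force: [0.4, -0.1, -0.7]
width: 0.0573
```

Run:
```python
from h import *
from rig import *
c=read_camera("scene"); cv2.imwrite("pics/s3.png",c["img"][100:280,150:390,::-1].repeat(3,0).repeat(3,1))
a=np.deg2rad(-7.2);Mc=np.array([.4471,.2738]);w=Mc+.063*np.array([np.cos(a),np.sin(a)]);print(w)
plan(w[0],w[1],.14,-7.2)
```

```text
[0.50960323 0.26590401]
pos [ 0.6125 -0.2678  0.1585] toolY 4.12 tilt 0.06 w 0.0574 F [-0.8  0.4 -0.3] t 4.97
n 14 yaw/row 0.0141
[[3.86, -0.46, 0.13], [3.85, -0.51, 0.13], [3.84, -0.57, 0.13], [3.83, -0.62, 0.13], [3.82, -0.68, 0.13], [3.81, -0.73, 0.13], [3.8, -0.78, 0.13], [3.79, -0.84, 0.13], [3.78, -0.89, 0.13], [3.77, -0.94, 0.13], [3.75, -1.0, 0.13], [3.74, -1.05, 0.13], [3.72, -1.1, 0.13], [3.71, -1.15, 0.13]]
```

View pics/s3.png

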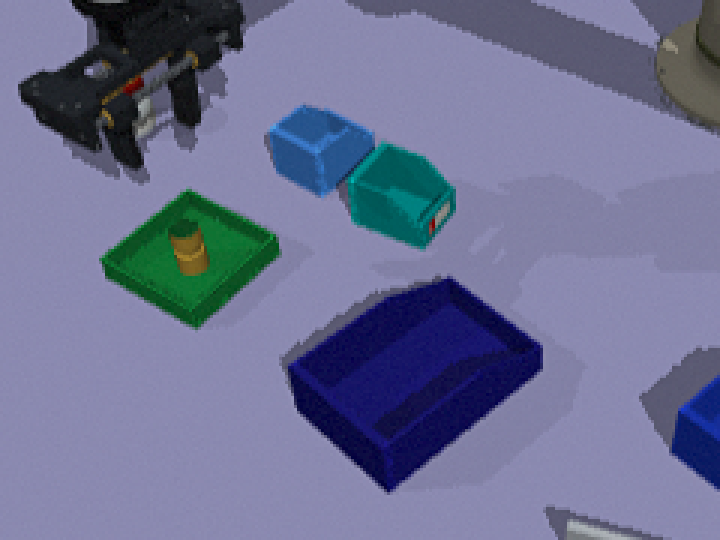

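Request:
play_rows(
  hand=[0.5, 0.5, 0.5, 0.5, 0.5, 0.5, 0.5, 0.5],
  delta_pos=[
    [3.9, -0.5, 0.1],
    [3.9, -0.5, 0.1],
    [3.8, -0.6, 0.1],
    [3.8, -0.6, 0.1],
    [3.8, -0.7, 0.1],
    [3.8, -0.7, 0.1],
    [3.8, -0.8, 0.1],
    [3.8, -0.8, 0.1],
  ],
  yaw=[0.014, 0.014, 0.014, 0.014, 0.014, 0.014, 0.014, 0.014],
)

```text
time: 5.63
position: [0.5519, 0.0388, 0.1482]
tool_rot: [0.721, 0.692, -0.001, -0.001]
contact_force: [0.1, 0.4, 0.7]
width: 0.044
```

Request:
play_rows(
  hand=[0.5, 0.5, 0.5, 0.5, 0.5, 0.5, 0.5, 0.5],
  delta_pos=[
    [3.8, -0.9, 0.1],
    [3.8, -0.9, 0.1],
    [3.7, -1.0, 0.1],
    [3.7, -1.0, 0.1],
    [3.7, -1.1, 0.1],
    [3.7, -1.2, 0.1],
    [0, 0, 0],
    [0, 0, 0],
  ],
  yaw=[0.014, 0.014, 0.014, 0.014, 0.014, 0.014, 0, 0],
)

```text
time: 6.3
position: [0.508, 0.2664, 0.1422]
tool_rot: [0.748, 0.663, -0.002, -0.001]
contact_force: [0.1, -0.0, -0.5]
width: 0.0439
```

Run:
```python
from h import *
from rig import *
for n in ("scene","top"):
    c=read_camera(n); cv2.imwrite(f"pics/{n}2.png",c["img"][:,:,::-1]); np.savez(f"{n}2.npz",**c)
from an import *
objs("2",dict(L=(.595,.006,.14,121,60)))
plan(.5096,.2659,.028,-7.2)
```

```text
L scene 2281 C [0.5921 0.0075] size [0.185 0.123] yaw -6.1 end heights +x-x+y-y [np.float64(0.065), np.float64(0.037), np.float64(0.064), np.float64(0.064)]
L top 1063 C [0.5909 0.0048] size [0.186 0.121] yaw -6.5 end heights +x-x+y-y [np.float64(0.067), np.float64(0.04), np.float64(0.066), np.float64(0.068)]
pos [0.5091 0.2644 0.1427] toolY -7.11 tilt 0.14 w 0.0438 F [-0.4  0.3 -0.1] t 6.4
n 3 yaw/row 0.0005
[[0.05, 0.01, 3.82], [0.05, 0.01, 3.82], [0.05, 0.01, 3.82]]
```

View pics/scene2.png

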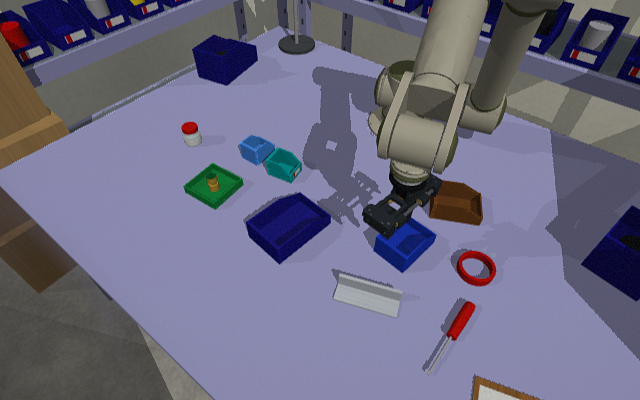

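Request:
play_rows(
  hand=[0.5, 0.5, 0.5, 0.5, 0.5, 0.5, 1, 1],
  delta_pos=[
    [0.1, 0, 3.5],
    [0, 0, 3.5],
    [0, 0, 2.8],
    [0, 0, 1.0],
    [0, 0, 0.5],
    [0, 0, 0],
    [0, 0, 0],
    [0, 0, 0],
  ],
  yaw=[0, 0, 0, 0, 0, 0, 0, 0],
  newtons=40,
)

```text
time: 7.07
position: [0.5104, 0.2661, 0.0323]
tool_rot: [0.75, 0.662, 0.001, 0.001]
contact_force: [0.8, 0.5, -0.0]
width: 0.0328
```

Request:
play_rows(
  hand=[1, 1, 1, 1, 1, 1, 1, 1],
  delta_pos=[
    [0, 0, 0],
    [0, 0, 0],
    [0, 0, 0],
    [0, 0, -0.5],
    [0, 0, -2],
    [0, 0, -3.5],
    [0, 0, -3.5],
    [0, 0, -3.5],
  ],
  yaw=[0, 0, 0, 0, 0, 0, 0, 0],
)

```text
time: 7.73
position: [0.5091, 0.2659, 0.1625]
tool_rot: [0.75, 0.662, -0.0, -0.0]
contact_force: [1.2, -0.1, -2.0]
width: 0.0086
```

Request:
play_rows(
  hand=[1, 1, 1],
  delta_pos=[
    [0, 0, 0],
    [0, 0, 0],
    [0, 0, 0],
  ],
  yaw=[0, 0, 0],
)

```text
time: 7.98
position: [0.5089, 0.2659, 0.1599]
tool_rot: [0.75, 0.662, -0.001, -0.0]
contact_force: [0.4, 0.3, -1.7]
width: 0.0088
```

Run:
```python
from h import *
from rig import *
for n in ("scene","top"):
    c=read_camera(n); cv2.imwrite(f"pics/{n}3.png",c["img"][:,:,::-1]); np.savez(f"{n}3.npz",**c)
a=np.deg2rad(-6.3);Lc=np.array([.5915,.0062]);w=Lc+(-.014+.063)*np.array([np.cos(a),np.sin(a)]);print(w)
plan(w[0],w[1],.16,-6.3)
c=np.load("scene3.npz")
cv2.imwrite("pics/s4.png",c["img"][100:290,280:520,::-1].repeat(3,0).repeat(3,1))
```

```text
[0.64020409 0.00082302]
pos [0.5088 0.2658 0.1591] toolY -7.11 tilt 0.19 w 0.0089 F [-0.4  0.6 -0.8] t 8.08
n 8 yaw/row -0.0018
[[-3.08, 2.04, -0.01], [-3.09, 2.03, -0.01], [-3.09, 2.03, -0.01], [-3.09, 2.02, -0.01], [-3.1, 2.02, -0.01], [-3.1, 2.01, -0.01], [-3.1, 2.01, -0.01], [-3.11, 2.0, -0.01]]
```

View pics/s4.png

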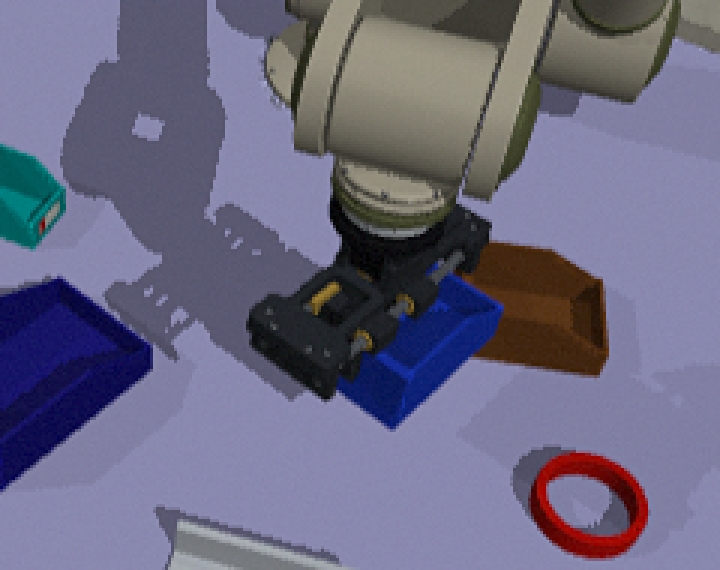

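Request:
play_rows(
  hand=[1, 1, 1, 1, 1, 1, 1, 1],
  delta_pos=[
    [-3.1, 2.0, 0],
    [-3.1, 2.0, 0],
    [-3.1, 2.0, 0],
    [-3.1, 2.0, 0],
    [-3.1, 2.0, 0],
    [-3.1, 2.0, 0],
    [-3.1, 2.0, 0],
    [-3.1, 2.0, 0],
  ],
  yaw=[-0.002, -0.002, -0.002, -0.002, -0.002, -0.002, -0.002, 0],
)

```text
time: 8.75
position: [0.6396, -0.0007, 0.1591]
tool_rot: [0.745, 0.667, -0.001, -0.001]
contact_force: [0.3, 0.9, -1.1]
width: 0.0087
```

Request:
play_rows(
  hand=[1, 1, 1, 1, 1],
  delta_pos=[
    [0, 0, 0],
    [0, 0, 0],
    [0, 0, 0],
    [0, 0, 0],
    [0, 0, 0],
  ],
  yaw=[0, 0, 0, 0, 0],
)

```text
time: 9.17
position: [0.639, 0.0024, 0.1606]
tool_rot: [0.744, 0.668, -0.0, -0.0]
contact_force: [0.3, 1.1, -1.5]
width: 0.0086
```

Run:
```python
from h import *
from rig import *
plan(.6402,.0008,.036,-6.3)
for n in ("scene","top"):
    c=read_camera(n); np.savez(f"{n}4.npz",**c)
    P=cloud(c);H=hsv(c)
    m=(abs(P[...,0]-.6)<.15)&(abs(P[...,1])<.1)&(P[...,2]>.12)&(P[...,2]<.21)&(abs(H[...,0].astype(int)-116)<5)&(H[...,1]>120)&(H[...,2]>85)
    q=P[m]; print(n,len(q),cv2.minAreaRect(q[:,:2].astype(np.float32)*1000), np.percentile(q[:,2],[2,98]))
c=np.load("scene4.npz")
cv2.imwrite("pics/s5.png",c["img"][100:290,180:420,::-1].repeat(3,0).repeat(3,1))
```

```text
pos [0.639  0.0024 0.1606] toolY -6.21 tilt 0.04 w 0.0086 F [ 0.3  1.1 -1.5] t 9.17
n 4 yaw/row 0.0004
[[-0.04, 0.03, 3.12], [-0.04, 0.03, 3.12], [-0.04, 0.03, 3.12], [-0.04, 0.03, 3.12]]
scene 1635 ((577.9217529296875, 10.453544616699219), (97.32664489746094, 138.097900390625), 83.78170013427734) [0.12904315 0.19003956]
top 95 ((540.1080322265625, -28.204452514648438), (14.013461112976074, 69.21670532226562), 82.77691650390625) [0.12659899 0.1866664 ]
```

View pics/s5.png

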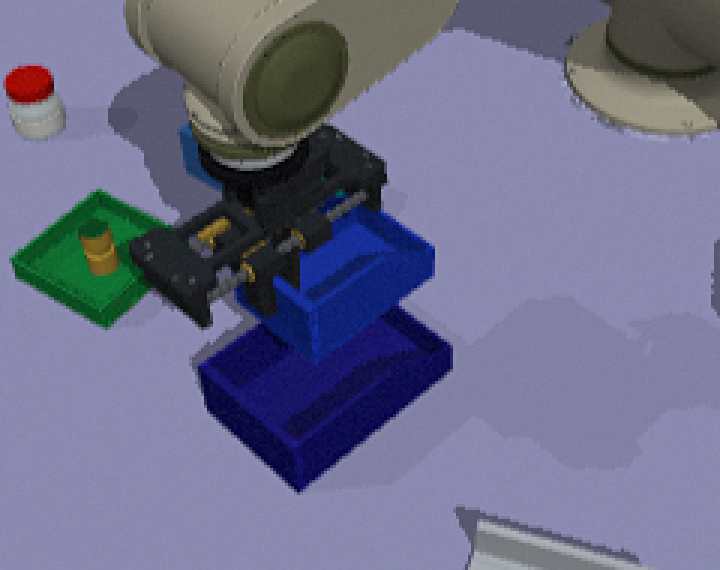

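Request:
play_rows(
  hand=[1, 1, 1, 1, 1, 1, 1, 1],
  delta_pos=[
    [-0.15, 0.1, 2],
    [0, 0, 2.5],
    [0, 0, 2.5],
    [0, 0, 2.0],
    [0, 0, 1.5],
    [0, 0, 1.0],
    [0, 0, 0.7],
    [0, 0, 0],
  ],
  yaw=[0, 0, 0, 0, 0, 0, 0, 0],
)

```text
time: 9.93
position: [0.6403, -0.0003, 0.0383]
tool_rot: [0.745, 0.667, -0.0, -0.0]
contact_force: [0.0, -0.4, -1.5]
width: 0.009
```

Request:
play_rows(
  hand=[1, 1, 1],
  delta_pos=[
    [0, 0, 0],
    [0, 0, 0],
    [0, 0, 0],
  ],
  yaw=[0, 0, 0],
)

```text
time: 10.18
position: [0.6406, -0.0006, 0.0396]
tool_rot: [0.745, 0.667, 0.0, 0.001]
contact_force: [-0.5, -0.3, -1.5]
width: 0.0086
```

Lower 5 mm more, then open slightly (hand 0.75 ≈ 22 mm) and rise.

Request:
play_rows(
  hand=[1, 1, 1, 1, 0.75, 0.75, 0.75, 0.75],
  delta_pos=[
    [0, 0, 0.3],
    [0, 0, 0.2],
    [0, 0, 0],
    [0, 0, 0],
    [0, 0, 0],
    [0, 0, 0],
    [0, 0, 0],
    [0, 0, 0],
  ],
  yaw=[0, 0, 0, 0, 0, 0, 0, 0],
)

```text
time: 10.85
position: [0.6402, -0.0006, 0.0335]
tool_rot: [0.745, 0.667, -0.0, -0.0]
contact_force: [-0.2, -0.0, -0.3]
width: 0.0223
```

Request:
play_rows(
  hand=[0.75, 0.75, 0.75, 0.75, 0.75, 0.75, 0.75, 0.75],
  delta_pos=[
    [0, 0, -0.5],
    [0, 0, -1],
    [0, 0, -2],
    [0, 0, -3],
    [0, 0, -4],
    [0, 0, -1.5],
    [0, 0, 0],
    [0, 0, 0],
  ],
  yaw=[0, 0, 0, 0, 0, 0, 0, 0],
)

```text
time: 11.52
position: [0.6404, -0.0006, 0.1549]
tool_rot: [0.745, 0.667, 0.001, 0.001]
contact_force: [0.6, -0.0, -0.7]
width: 0.0218
```

Run:
```python
from h import *
from rig import *
a=np.deg2rad(.5);w=np.array([.4261,-.2743])+.0375*np.array([np.cos(a),np.sin(a)]);print(w)
plan(w[0],w[1],.15,.5)
c=read_camera("scene"); cv2.imwrite("pics/s6.png",c["img"][100:290,180:420,::-1].repeat(3,0).repeat(3,1))
```

```text
[ 0.46359857 -0.27397275]
pos [ 6.404e-01 -6.000e-04  1.549e-01] toolY -6.3 tilt 0.12 w 0.0218 F [ 0.6 -0.  -0.7] t 11.52
n 9 yaw/row -0.0132
[[-3.24, -1.62, 0.05], [-3.21, -1.66, 0.05], [-3.19, -1.7, 0.05], [-3.17, -1.75, 0.05], [-3.15, -1.79, 0.05], [-3.12, -1.83, 0.05], [-3.1, -1.87, 0.05], [-3.07, -1.91, 0.05], [-3.05, -1.95, 0.05]]
```

View pics/s6.png

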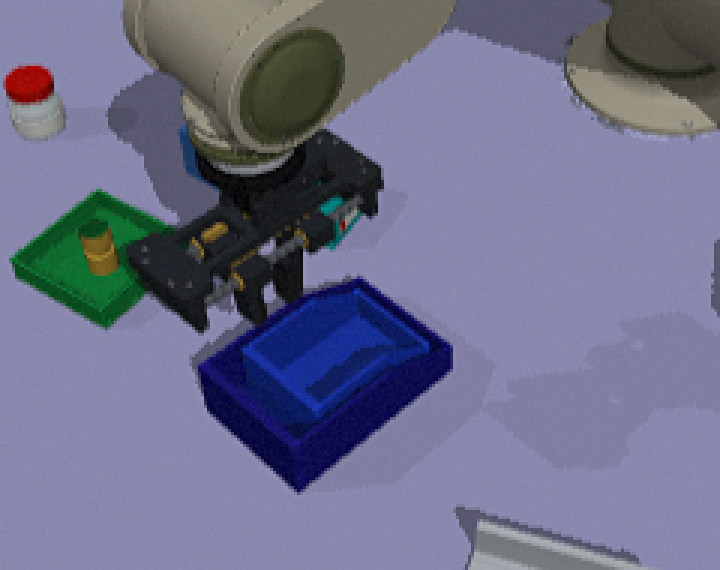

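Request:
play_rows(
  hand=[0.5, 0.5, 0.5, 0.5, 0.5, 0.5, 0.5, 0.5],
  delta_pos=[
    [-3.2, -1.6, 0],
    [-3.2, -1.7, 0],
    [-3.2, -1.7, 0.1],
    [-3.2, -1.7, 0.1],
    [-3.2, -1.8, 0.1],
    [-3.1, -1.8, 0.1],
    [-3.1, -1.9, 0],
    [-3.1, -1.9, 0],
  ],
  yaw=[-0.013, -0.013, -0.013, -0.013, -0.013, -0.013, -0.013, -0.013],
)

```text
time: 12.23
position: [0.4815, -0.2448, 0.1483]
tool_rot: [0.709, 0.705, -0.0, -0.002]
contact_force: [0.1, -1.2, -0.1]
width: 0.044
```

Request:
play_rows(
  hand=[0.5, 0.5, 0.5, 0.5, 0.5, 0.5],
  delta_pos=[
    [-3.0, -2.0, 0],
    [0, 0, 0],
    [0, 0, 0],
    [0, 0, 0],
    [0, 0, 0],
    [0, 0, 0],
  ],
  yaw=[-0.013, 0, 0, 0, 0, 0],
)

```text
time: 12.73
position: [0.4636, -0.2728, 0.1494]
tool_rot: [0.704, 0.71, 0.0, -0.0]
contact_force: [0.0, 0.2, -0.2]
width: 0.0438
```

Run:
```python
from h import *
from rig import *
plan(.4636,-.274,.03,.5)
for n in ("scene","top"):
    c=read_camera(n); np.savez(f"{n}5.npz",**c);cv2.imwrite(f"pics/{n}5.png",c["img"][:,:,::-1])
from an import *
objs("5",dict(L=(.5915,.006,.14,121,60)))
for n in("scene","top"):
    c=np.load(n+"5.npz");P=cloud(c);H=hsv(c)
    m=(abs(P[...,0]-.6)<.12)&(abs(P[...,1])<.08)&(P[...,2]>.055)&(P[...,2]<.08)&(abs(H[...,0].astype(int)-116)<5)&(H[...,1]>100)
    for thr in (100,120,140):
        q=P[m&(H[...,2]>thr)]; print(n,thr,len(q),cv2.minAreaRect(q[:,:2].astype(np.float32)*1000) if len(q) else 0)
cv2.imwrite("pics/c5.png",np.hstack([cv2.resize(np.ascontiguousarray(np.load("scene5.npz")["img"][180:270,235:345,::-1]),None,fx=3.5,fy=3.5),cv2.resize(np.ascontiguousarray(np.load("top5.npz")["img"][122:212,265:375,::-1]),None,fx=3.5,fy=3.5)]))
```

```text
pos [ 0.4636 -0.2728  0.1494] toolY 0.5 tilt 0.04 w 0.0438 F [ 0.   0.2 -0.2] t 12.73
n 3 yaw/row 0.0
[[-0.04, -0.0, 3.98], [-0.04, -0.0, 3.98], [-0.04, -0.0, 3.98]]
L scene 3323 C [0.5924 0.0078] size [0.185 0.122] yaw -6.8 end heights +x-x+y-y [np.float64(0.065), np.float64(0.037), np.float64(0.064), np.float64(0.065)]
L top 1432 C [0.6012 0.0036] size [0.164 0.12 ] yaw -6.0 end heights +x-x+y-y [np.float64(0.067), None, np.float64(0.066), np.float64(0.068)]
scene 100 375 ((614.0821533203125, 2.2301864624023438), (121.59069061279297, 134.75843811035156), 84.75072479248047)
scene 120 199 ((615.6557006835938, 5.485225677490234), (99.22776794433594, 131.04583740234375), 88.63638305664062)
scene 140 139 ((605.695068359375, 4.461948394775391), (94.0794448852539, 81.0123291015625), 84.59137725830078)
top 100 256 ((611.6956176757812, 2.3193588256835938), (118.52290344238281, 140.69873046875), 83.53398132324219)
top 120 233 ((611.6956176757812, 2.3193588256835938), (118.52290344238281, 140.69873046875), 83.53398132324219)
top 140 145 ((611.8785400390625, 8.148719787597656), (105.57389068603516, 140.72096252441406), 84.07464599609375)
```

View pics/c5.png

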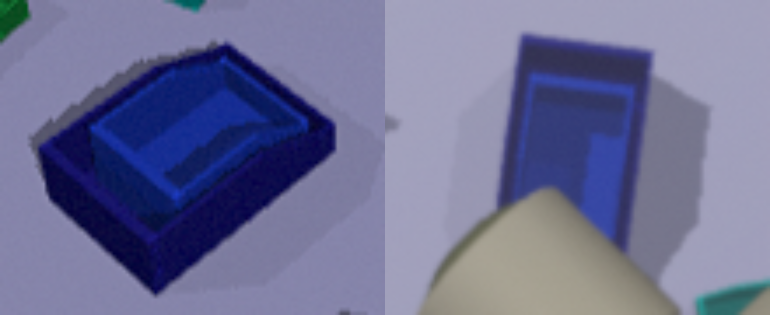

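Request:
play_rows(
  hand=[0.5, 0.5, 0.5, 0.5, 0.5, 0.5, 0.5, 1],
  delta_pos=[
    [-0.1, 0, 3.5],
    [0, 0, 3.5],
    [0, 0, 3.0],
    [0, 0, 1.5],
    [0, 0, 0.5],
    [0, 0, 0],
    [0, 0, 0],
    [0, 0, 0],
  ],
  yaw=[0, 0, 0, 0, 0, 0, 0, 0],
  newtons=40,
)

```text
time: 13.5
position: [0.4638, -0.2753, 0.0311]
tool_rot: [0.704, 0.71, 0.0, 0.001]
contact_force: [0.1, -0.0, 0.2]
width: 0.0393
```

Request:
play_rows(
  hand=[1, 1, 1, 1],
  delta_pos=[
    [0, 0, 0],
    [0, 0, 0],
    [0, 0, 0],
    [0, 0, 0],
  ],
  yaw=[0, 0, 0, 0],
)

```text
time: 13.83
position: [0.4631, -0.275, 0.0301]
tool_rot: [0.705, 0.71, -0.0, 0.0]
contact_force: [-0.3, 0.0, 0.3]
width: 0.0131
```

Request:
play_rows(
  hand=[1, 1, 1, 1, 1, 1, 1, 1],
  delta_pos=[
    [0, 0, -0.5],
    [0, 0, -2],
    [0, 0, -3.5],
    [0, 0, -3.5],
    [0, 0, -3.5],
    [0, 0, 0],
    [0, 0, 0],
    [0, 0, 0],
  ],
  yaw=[0, 0, 0, 0, 0, 0, 0, 0],
)

```text
time: 14.5
position: [0.4627, -0.2746, 0.1592]
tool_rot: [0.705, 0.71, -0.0, -0.001]
contact_force: [-0.2, -0.4, -0.9]
width: 0.0082
```

Run:
```python
from h import *
from rig import *
a=np.deg2rad(-6.3);w=np.array([.5776,.0068])+(-.013+.0375)*np.array([np.cos(a),np.sin(a)]);print(w)
plan(w[0],w[1],.165,-6.3)
c=read_camera("scene"); cv2.imwrite("pics/s7.png",c["img"][100:290,180:420,::-1].repeat(3,0).repeat(3,1))
```

```text
[0.60195204 0.00411151]
pos [ 0.4627 -0.2746  0.1592] toolY 0.4 tilt 0.07 w 0.0082 F [-0.2 -0.4 -0.9] t 14.5
n 8 yaw/row 0.0146
[[3.47, 1.77, -0.07], [3.5, 1.71, -0.07], [3.52, 1.66, -0.07], [3.55, 1.61, -0.07], [3.57, 1.56, -0.07], [3.59, 1.51, -0.07], [3.61, 1.45, -0.07], [3.63, 1.4, -0.07]]
```

View pics/s7.png

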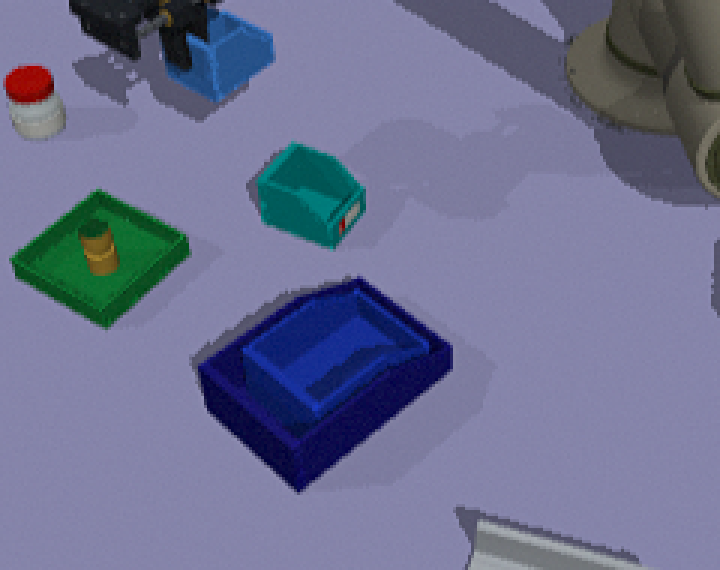

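Request:
play_rows(
  hand=[1, 1, 1, 1, 1, 1, 1, 1],
  delta_pos=[
    [3.5, 1.8, -0.1],
    [3.5, 1.7, -0.1],
    [3.5, 1.7, -0.1],
    [3.5, 1.6, -0.1],
    [3.6, 1.6, -0.1],
    [3.6, 1.5, 0],
    [3.6, 1.4, 0],
    [3.6, 1.4, 0],
  ],
  yaw=[0.015, 0.015, 0.015, 0.015, 0.014, 0.014, 0.014, 0.014],
)

```text
time: 15.22
position: [0.6027, 0.0053, 0.163]
tool_rot: [0.745, 0.667, -0.001, -0.001]
contact_force: [0.9, -0.5, -0.9]
width: 0.0088
```

Request:
play_rows(
  hand=[1, 1, 1, 1, 1],
  delta_pos=[
    [0, 0, 0],
    [0, 0, 0],
    [0, 0, 0],
    [0, 0, 0],
    [0, 0, 0],
  ],
  yaw=[0, 0, 0, 0, 0],
)

```text
time: 15.63
position: [0.6023, 0.0021, 0.1644]
tool_rot: [0.745, 0.667, -0.0, -0.0]
contact_force: [0.2, 0.0, -1.8]
width: 0.0087
```

Run:
```python
from h import *
from rig import *
plan(.602,.0041,.042,-6.3)
c=read_camera("scene"); cv2.imwrite("pics/s8.png",c["img"][100:290,180:420,::-1].repeat(3,0).repeat(3,1))
P=cloud(c);H=hsv(c)
m=(abs(P[...,0]-.58)<.12)&(abs(P[...,1])<.08)&(P[...,2]>.11)&(P[...,2]<.21)&(abs(H[...,0].astype(int)-107)<6)&(H[...,1]>110)&(H[...,2]>60)
q=P[m];print(len(q),cv2.minAreaRect(q[:,:2].astype(np.float32)*1000),np.percentile(q[:,2],[1,99]))
```

```text
pos [0.6023 0.0021 0.1644] toolY -6.34 tilt 0.05 w 0.0087 F [ 0.2  0.  -1.8] t 15.63
n 4 yaw/row -0.0002
[[0.05, -0.01, 3.06], [0.05, -0.01, 3.06], [0.05, -0.01, 3.06], [0.05, -0.01, 3.06]]
840 ((572.3922119140625, 8.832088470458984), (68.28596496582031, 98.5531997680664), 82.69133758544922) [0.13348265 0.19391351]
```

View pics/s8.png

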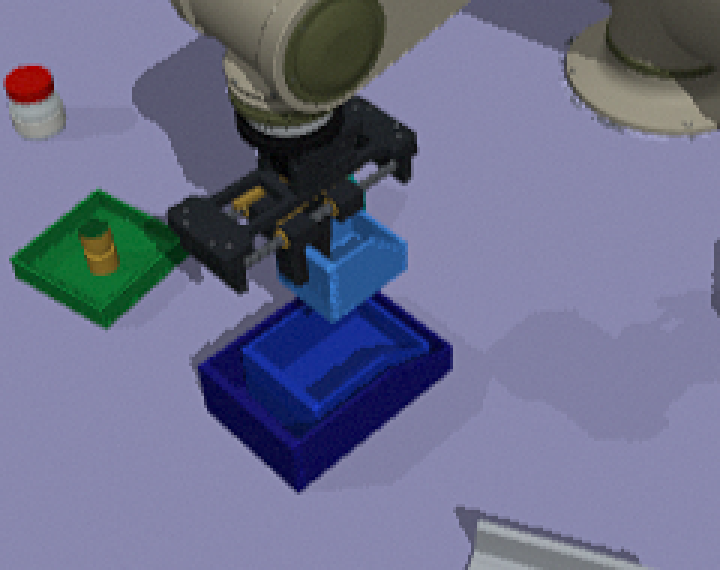

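Request:
play_rows(
  hand=[1, 1, 1, 1, 1, 1, 1, 1],
  delta_pos=[
    [0.15, 0, 2],
    [0, 0, 2.5],
    [0, 0, 2.5],
    [0, 0, 2.0],
    [0, 0, 1.5],
    [0, 0, 1.0],
    [0, 0, 0.5],
    [0, 0, 0],
  ],
  yaw=[0, 0, 0, 0, 0, 0, 0, 0],
)

```text
time: 16.35
position: [0.6026, 0.0044, 0.0442]
tool_rot: [0.745, 0.667, -0.0, -0.0]
contact_force: [-0.1, 0.1, -0.8]
width: 0.0086
```

Request:
play_rows(
  hand=[1, 1, 1],
  delta_pos=[
    [0, 0, 0],
    [0, 0, 0],
    [0, 0, 0],
  ],
  yaw=[0, 0, 0],
)

```text
time: 16.6
position: [0.6033, 0.0047, 0.0457]
tool_rot: [0.745, 0.668, 0.001, 0.001]
contact_force: [0.3, 0.6, -0.8]
width: 0.0082
```

Request:
play_rows(
  hand=[1, 1, 1, 1, 1],
  delta_pos=[
    [0, 0, 0.3],
    [0, 0, 0.2],
    [0, 0, 0.1],
    [0, 0, 0],
    [0, 0, 0],
  ],
  yaw=[0, 0, 0, 0, 0],
)

```text
time: 17.02
position: [0.6031, 0.0048, 0.0399]
tool_rot: [0.745, 0.668, 0.0, 0.0]
contact_force: [-3.2, 1.0, 8.8]
width: 0.0089
```

Request:
play_rows(
  hand=[0.75, 0.75, 0.75, 0.75, 0.75],
  delta_pos=[
    [0, 0, 0],
    [0, 0, 0],
    [0, 0, 0],
    [0, 0, 0],
    [0, 0, 0],
  ],
  yaw=[0, 0, 0, 0, 0],
)

```text
time: 17.43
position: [0.6028, 0.0048, 0.0386]
tool_rot: [0.745, 0.668, -0.0, -0.0]
contact_force: [0.3, 0.2, -0.6]
width: 0.0218
```

Request:
play_rows(
  hand=[0.75, 0.75, 0.75, 0.75, 0.75, 0.75, 0.75, 0.75],
  delta_pos=[
    [0, 0, -0.5],
    [0, 0, -1],
    [0, 0, -2],
    [0, 0, -3],
    [0, 0, -4],
    [0, 0, -1.0],
    [0, 0, 0],
    [0, 0, 0],
  ],
  yaw=[0, 0, 0, 0, 0, 0, 0, 0],
)

```text
time: 18.1
position: [0.6027, 0.0048, 0.154]
tool_rot: [0.745, 0.668, 0.0, 0.0]
contact_force: [-0.7, 0.6, -0.5]
width: 0.022
```

Run:
```python
from h import *
from rig import *
a=np.deg2rad(20.45);w=np.array([.6135,.2744]);print(w)
plan(w[0],w[1],.15,20.45)
c=read_camera("scene"); cv2.imwrite("pics/s9.png",cv2.resize(np.ascontiguousarray(c["img"][150:290,230:420,::-1]),None,fx=4,fy=4))
```

```text
[0.6135 0.2744]
pos [0.6027 0.0048 0.154 ] toolY -6.24 tilt 0.04 w 0.022 F [-0.7  0.6 -0.5] t 18.1
n 7 yaw/row -0.0666
[[3.84, -0.27, 0.06], [3.85, -0.01, 0.06], [3.85, 0.25, 0.06], [3.82, 0.5, 0.06], [3.78, 0.76, 0.06], [3.72, 1.0, 0.06], [3.65, 1.25, 0.06]]
```

View pics/s9.png

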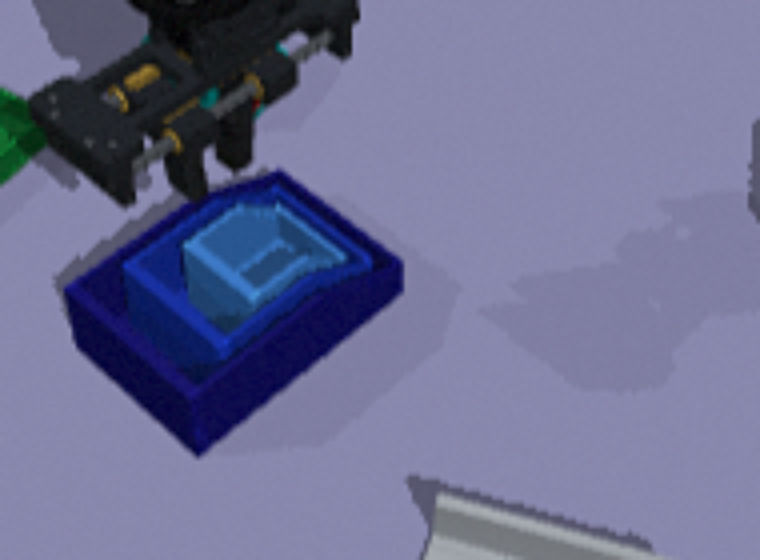

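Request:
play_rows(
  hand=[0.6, 0.6, 0.6, 0.6, 0.6, 0.6, 0.6, 0.6],
  delta_pos=[
    [3.8, -0.3, 0],
    [3.8, 0, 0.1],
    [3.9, 0.2, 0.1],
    [3.8, 0.5, 0.1],
    [3.8, 0.8, 0.1],
    [3.7, 1.0, 0],
    [3.7, 1.3, 0],
    [0, 0, 0],
  ],
  yaw=[-0.067, -0.067, -0.067, -0.066, -0.066, -0.066, -0.067, 0],
)

```text
time: 18.82
position: [0.6118, 0.2806, 0.1471]
tool_rot: [0.567, 0.824, -0.001, -0.002]
contact_force: [-0.1, -0.1, -0.8]
width: 0.0349
```

Request:
play_rows(
  hand=[0.6, 0.6, 0.6, 0.6],
  delta_pos=[
    [0, 0, 0],
    [0, 0, 0],
    [0, 0, 0],
    [0, 0, 0],
  ],
  yaw=[0, 0, 0, 0],
)

```text
time: 19.15
position: [0.6136, 0.273, 0.1494]
tool_rot: [0.571, 0.821, -0.0, -0.0]
contact_force: [-0.1, 0.4, -0.1]
width: 0.0354
```

Run:
```python
from h import *
from rig import *
plan(.6135,.2744,.014,20.45)
for n in ("scene","top"):
    c=read_camera(n); np.savez(f"{n}6.npz",**c);cv2.imwrite(f"pics/{n}6.png",c["img"][:,:,::-1])
from an import *
objs("6",dict(L=(.5915,.006,.14,121,60)))
c=np.load("top6.npz");cv2.imwrite("pics/t6.png",cv2.resize(np.ascontiguousarray(c["img"][120:210,190:360,::-1]),None,fx=4,fy=4))
# nested heights
for n in("scene","top"):
    c=np.load(n+"6.npz");P=cloud(c)-[0,0,.0015*(n=="top")];H=hsv(c)
    b=(abs(P[...,0]-.59)<.1)&(abs(P[...,1])<.07)
    m=b&(abs(H[...,0].astype(int)-107)<5)&(P[...,2]>.02)&(H[...,1]>80)
    q=P[m];print(n,"S",len(q),cv2.minAreaRect(q[:,:2].astype(np.float32)*1000),np.percentile(q[:,2],95))
```

```text
pos [0.6136 0.273  0.1494] toolY 20.33 tilt 0.05 w 0.0354 F [-0.1  0.4 -0.1] t 19.15
n 4 yaw/row -0.0005
[[0.03, 0.01, 3.39], [0.03, 0.01, 3.39], [0.03, 0.01, 3.39], [0.03, 0.01, 3.39]]
L scene 2635 C [0.5921 0.0075] size [0.185 0.122] yaw -6.3 end heights +x-x+y-y [np.float64(0.066), np.float64(0.037), np.float64(0.064), np.float64(0.065)]
L top 1398 C [0.5906 0.0048] size [0.185 0.121] yaw -6.3 end heights +x-x+y-y [np.float64(0.067), np.float64(0.037), np.float64(0.066), np.float64(0.068)]
scene S 645 ((562.3358764648438, 4.607166290283203), (80.44617462158203, 96.40108489990234), 84.17986297607422) 0.06874858629713047
top S 268 ((568.1729736328125, 8.3963623046875), (66.08749389648438, 86.81674194335938), 83.86166381835938) 0.07088031717389896
```

View pics/t6.png

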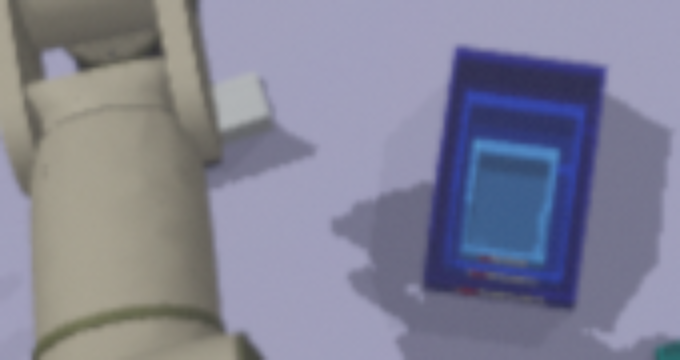

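Request:
play_rows(
  hand=[0.6, 0.6, 0.6, 0.6, 0.6, 0.6, 0.6, 0.6],
  delta_pos=[
    [0.1, 0, 3.5],
    [0, 0, 3.5],
    [0, 0, 3.0],
    [0, 0, 2.0],
    [0, 0, 1.0],
    [0, 0, 0.5],
    [0, 0, 0],
    [0, 0, 0],
  ],
  yaw=[0, 0, 0, 0, 0, 0, 0, 0],
  newtons=40,
)

```text
time: 19.92
position: [0.6139, 0.2754, 0.0161]
tool_rot: [0.57, 0.821, 0.001, 0.001]
contact_force: [-0.8, -0.0, -0.0]
width: 0.0353
```

Request:
play_rows(
  hand=[1, 1, 1, 1, 1, 1],
  delta_pos=[
    [0, 0, 0],
    [0, 0, 0],
    [0, 0, 0],
    [0, 0, 0],
    [0, 0, 0],
    [0, 0, 0],
  ],
  yaw=[0, 0, 0, 0, 0, 0],
)

```text
time: 20.42
position: [0.6132, 0.2754, 0.0152]
tool_rot: [0.57, 0.821, 0.0, 0.0]
contact_force: [-0.4, -0.9, 3.2]
width: 0.0075
```

Request:
play_rows(
  hand=[1, 1, 1, 1, 1, 1, 1, 1],
  delta_pos=[
    [0, 0, -0.5],
    [0, 0, -2],
    [0, 0, -3.5],
    [0, 0, -3],
    [0, 0, -1.0],
    [0, 0, 0],
    [0, 0, 0],
    [0, 0, 0],
  ],
  yaw=[0, 0, 0, 0, 0, 0, 0, 0],
)

```text
time: 21.08
position: [0.6122, 0.2751, 0.1123]
tool_rot: [0.57, 0.821, -0.002, -0.001]
contact_force: [-0.2, 0.6, -1.8]
width: 0.0078
```

Run:
```python
from h import *
from rig import *
a=np.deg2rad(-6.3);u=np.array([np.cos(a),np.sin(a)])
w=np.array([.5915,.0062])-(.093+.046+.02)*u;print(w)
plan(w[0],w[1],.11,-6.3)
c=read_camera("scene"); np.savez("scene7.npz",**c);cv2.imwrite("pics/s10.png",cv2.resize(np.ascontiguousarray(c["img"][180:340,290:490,::-1]),None,fx=3.5,fy=3.5))
```

```text
[0.43346021 0.02364776]
pos [0.6122 0.2751 0.1123] toolY 20.45 tilt 0.24 w 0.0078 F [-0.2  0.6 -1.8] t 21.08
n 8 yaw/row 0.0584
[[-2.16, -3.19, 0.03], [-2.35, -3.06, 0.03], [-2.52, -2.92, 0.03], [-2.69, -2.77, 0.03], [-2.84, -2.6, 0.03], [-2.99, -2.43, 0.03], [-3.13, -2.25, 0.03], [-3.25, -2.07, 0.03]]
```

View pics/s10.png

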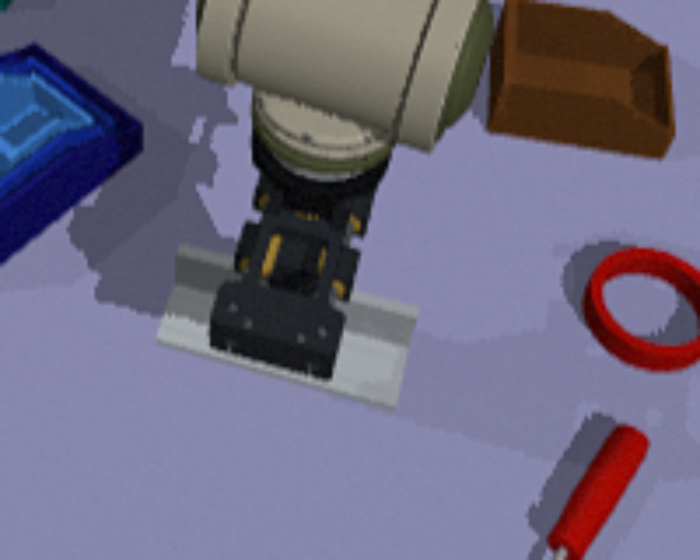

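Request:
play_rows(
  hand=[1, 1, 1, 1, 1, 1, 1, 1],
  delta_pos=[
    [-2.2, -3.2, 0],
    [-2.3, -3.1, 0],
    [-2.5, -2.9, 0],
    [-2.7, -2.8, 0],
    [-2.8, -2.6, 0],
    [-3.0, -2.4, 0],
    [-3.1, -2.3, 0],
    [-3.2, -2.1, 0],
  ],
  yaw=[0.058, 0.058, 0.058, 0.058, 0.059, 0.059, 0.059, 0.058],
)

```text
time: 21.8
position: [0.4316, 0.0241, 0.1137]
tool_rot: [0.746, 0.666, -0.001, -0.001]
contact_force: [1.2, -1.1, -1.7]
width: 0.0078
```

Request:
play_rows(
  hand=[1, 1, 1, 1, 1, 1],
  delta_pos=[
    [0, 0, 0],
    [0, 0, 0],
    [0, 0, 0],
    [0, 0, 0],
    [0, 0, 0],
    [0, 0, 0],
  ],
  yaw=[0, 0, 0, 0, 0, 0],
)

```text
time: 22.3
position: [0.4337, 0.0258, 0.1145]
tool_rot: [0.744, 0.668, -0.0, -0.0]
contact_force: [-0.9, -0.2, -1.7]
width: 0.0075
```

Run:
```python
from h import *
from rig import *
plan(.4335,.0237,.020,-6.3)
c=read_camera("scene"); np.savez("scene8.npz",**c);cv2.imwrite("pics/s11.png",cv2.resize(np.ascontiguousarray(c["img"][140:290,230:430,::-1]),None,fx=3.5,fy=3.5))
```

```text
pos [0.4337 0.0258 0.1145] toolY -6.21 tilt 0.02 w 0.0075 F [-0.9 -0.2 -1.7] t 22.3
n 3 yaw/row 0.0005
[[-0.07, 0.0, 3.15], [-0.07, 0.0, 3.15], [-0.07, 0.0, 3.15]]
```

View pics/s11.png

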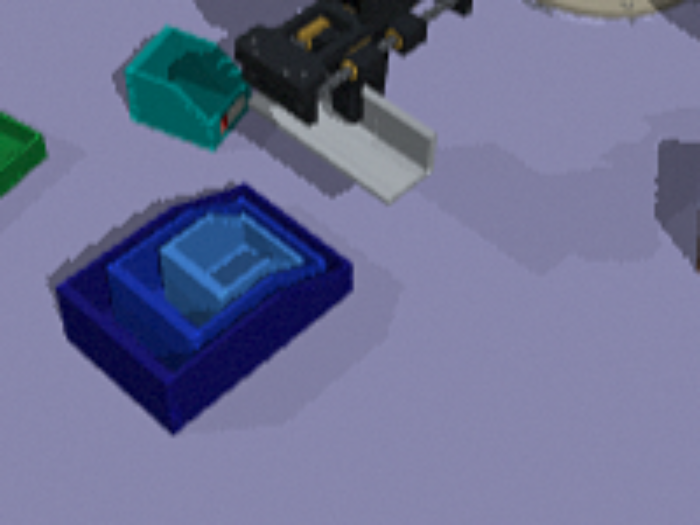

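Request:
play_rows(
  hand=[1, 1, 1, 1, 1, 1, 1, 1],
  delta_pos=[
    [-0.2, 0, 2],
    [0, 0, 2.5],
    [0, 0, 2.5],
    [0, 0, 1.5],
    [0, 0, 0.8],
    [0, 0, 0.3],
    [0, 0, 0],
    [0, 0, 0],
  ],
  yaw=[0, 0, 0, 0, 0, 0, 0, 0],
)

```text
time: 23.02
position: [0.4337, 0.0231, 0.0194]
tool_rot: [0.745, 0.667, 0.0, 0.001]
contact_force: [0.8, 0.5, -2.3]
width: 0.0075
```

Request:
play_rows(
  hand=[1, 1, 1],
  delta_pos=[
    [0, 0, 0],
    [0, 0, 0],
    [0, 0, 0],
  ],
  yaw=[0, 0, 0],
)

```text
time: 23.27
position: [0.4335, 0.0231, 0.0193]
tool_rot: [0.745, 0.667, 0.0, 0.0]
contact_force: [-1.2, 0.2, -2.5]
width: 0.0075
```

Run:
```python
from h import *
from rig import *
a=np.deg2rad(-6.3);u=np.array([np.cos(a),np.sin(a)])
w=np.array([.5915,.0062])-(.093+.046)*u;print(w)
plan(w[0],w[1],.0155,-6.3)
for n in ("scene","top"):
    c=read_camera(n); np.savez(f"{n}9.npz",**c)
cv2.imwrite("pics/s12.png",cv2.resize(np.ascontiguousarray(np.load("scene9.npz")["img"][140:290,230:430,::-1]),None,fx=3.5,fy=3.5))
```

```text
[0.45333943 0.02145307]
pos [0.4335 0.0231 0.0193] toolY -6.3 tilt 0.07 w 0.0075 F [-1.2  0.2 -2.5] t 23.27
n 1 yaw/row 0.0
[[0.06, 1.99, 0.38]]
```

View pics/s12.png

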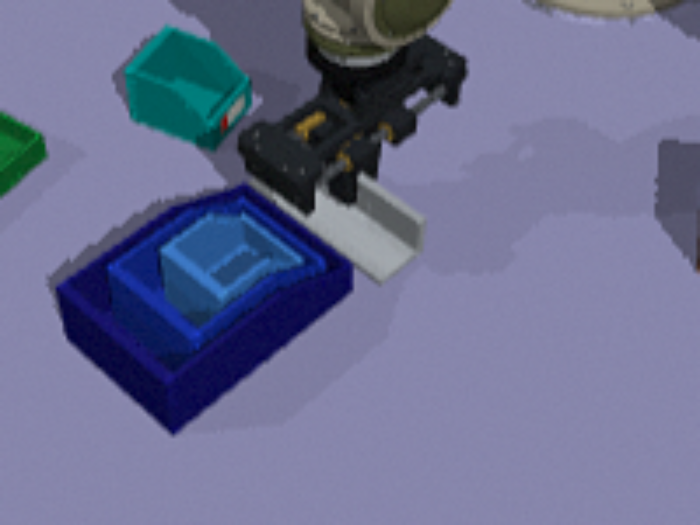

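Request:
play_rows(
  hand=[1, 1, 1, 1, 1, 1, 1],
  delta_pos=[
    [0, 0.5, 0.1],
    [0, 0.5, 0.15],
    [0, 0.4, 0],
    [0, 0.2, 0],
    [0, 0.1, 0],
    [0, 0, 0],
    [0, 0, 0],
  ],
  yaw=[0, 0, 0, 0, 0, 0, 0],
)

```text
time: 23.95
position: [0.45, 0.0212, 0.0162]
tool_rot: [0.745, 0.667, -0.0, -0.0]
contact_force: [0.1, 0.2, -1.5]
width: 0.0076
```

Request:
play_rows(
  hand=[1, 1, 1, 1],
  delta_pos=[
    [0, 0.1, 0],
    [0, 0.1, 0],
    [0, 0, 0],
    [0, 0, 0],
  ],
  yaw=[0, 0, 0, 0],
)

```text
time: 24.28
position: [0.4515, 0.0212, 0.0162]
tool_rot: [0.745, 0.667, -0.0, -0.001]
contact_force: [-4.2, -0.2, -0.5]
width: 0.0078
```

Request:
play_rows(
  hand=[1, 1, 1, 1],
  delta_pos=[
    [0, 0.1, 0],
    [0, 0.1, 0],
    [0, 0, 0],
    [0, 0, 0],
  ],
  yaw=[0, 0, 0, 0],
)

```text
time: 24.62
position: [0.4541, 0.0208, 0.0162]
tool_rot: [0.745, 0.667, -0.0, -0.0]
contact_force: [-2.8, 0.3, -1.6]
width: 0.0076
```

Run:
```python
from h import *
from rig import *
plan(.4533,.0215,.0155,-6.3)
for n in ("scene","top"):
    c=read_camera(n); np.savez(f"{n}10.npz",**c)
cv2.imwrite("pics/s13.png",cv2.resize(np.ascontiguousarray(np.load("scene10.npz")["img"][140:290,230:430,::-1]),None,fx=3.5,fy=3.5))
from an import *
objs("10",dict(L=(.5915,.006,.14,121,60)))
```

```text
pos [0.4541 0.0208 0.0162] toolY -6.3 tilt 0.01 w 0.0076 F [-2.8  0.3 -1.6] t 24.62
n 1 yaw/row -0.0
[[0.06, -0.09, 0.07]]
L scene 2670 C [0.5829 0.0088] size [0.209 0.122] yaw -6.2 end heights +x-x+y-y [np.float64(0.065), np.float64(0.181), np.float64(0.064), np.float64(0.065)]
L top 1051 C [0.6159 0.0019] size [0.141 0.12 ] yaw -6.4 end heights +x-x+y-y [np.float64(0.067), np.float64(0.129), np.float64(0.068), np.float64(0.068)]
```

View pics/s13.png

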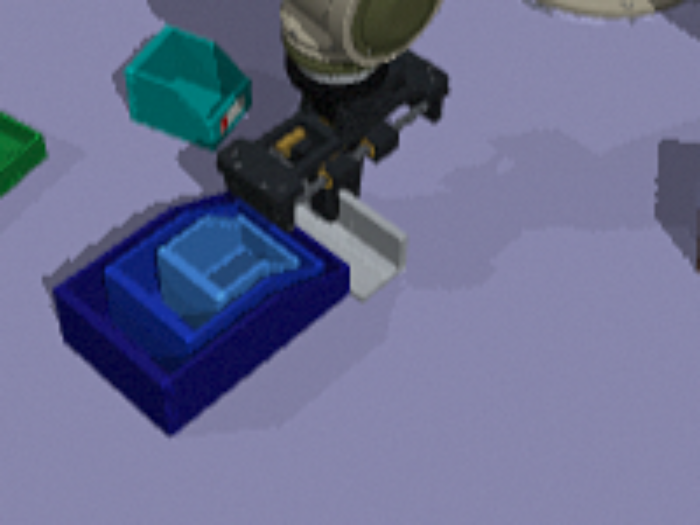

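Request:
play_rows(
  hand=[1, 1, 1, 0.8, 0.75, 0.75, 0.75, 0.75],
  delta_pos=[
    [0, 0, 0.1],
    [0, 0, 0],
    [0, 0, 0],
    [0, 0, 0],
    [0, 0, 0],
    [0, 0, 0],
    [0, 0, 0],
    [0, 0, 0],
  ],
  yaw=[0, 0, 0, 0, 0, 0, 0, 0],
)

```text
time: 25.38
position: [0.4544, 0.0207, 0.0154]
tool_rot: [0.745, 0.667, 0.0, 0.0]
contact_force: [0.4, -0.6, -0.1]
width: 0.0222
```

Request:
play_rows(
  hand=[0.75, 0.75, 0.75, 0.75, 0.75, 0.75, 0.75, 0.75],
  delta_pos=[
    [0, 0, -0.5],
    [0, 0, -1],
    [0, 0, -2],
    [0, 0, -3],
    [0, 0, -4],
    [0, 0, -3],
    [0, 0, 0],
    [0, 0, 0],
  ],
  yaw=[0, 0, 0, 0, 0, 0, 0, 0],
)

```text
time: 26.05
position: [0.4546, 0.0207, 0.1516]
tool_rot: [0.745, 0.667, 0.001, 0.002]
contact_force: [0.5, 0.6, 0.5]
width: 0.0219
```

Request:
play_rows(
  hand=[0.75, 0.75, 0.75, 0.75, 0.75, 0.75, 0.75, 0.75],
  delta_pos=[
    [4, -1, -1],
    [4, -1, -1],
    [4, -1, -1],
    [4, -1, -1],
    [4, -1, 0],
    [4, -1, 0],
    [4, -1, 0],
    [2, 0, 0],
  ],
  yaw=[0, 0, 0, 0, 0, 0, 0, 0],
)

```text
time: 26.72
position: [0.4156, 0.3272, 0.1879]
tool_rot: [0.744, 0.668, -0.001, -0.001]
contact_force: [-0.0, -0.1, -0.2]
width: 0.0217
```

Run:
```python
from h import *
from rig import *
for n in ("scene","top"):
    c=read_camera(n); np.savez(f"{n}11.npz",**c)
cv2.imwrite("pics/s14.png",cv2.resize(np.ascontiguousarray(np.load("scene11.npz")["img"][120:270,170:370,::-1]),None,fx=3.5,fy=3.5))
cv2.imwrite("pics/t14.png",cv2.resize(np.ascontiguousarray(np.load("top11.npz")["img"][120:230,250:410,::-1]),None,fx=4.5,fy=4.5,interpolation=cv2.INTER_CUBIC))
cv2.imwrite("pics/full14.png",np.load("scene11.npz")["img"][:,:,::-1])
from an import *
objs("11",dict(L=(.594,.006,.14,121,60)))
for n in("scene","top"):
    c=np.load(n+"11.npz");P=cloud(c)-[0,0,.0015*(n=="top")];H=hsv(c)
    t=P[(np.hypot(P[...,0]-.455,P[...,1]-.021)<.1)&(P[...,2]>.033)&(P[...,2]<.05)&(H[...,1]<50)]
    r=cv2.minAreaRect(t[:,:2].astype(np.float32)*1000);print(n,"upright",len(t),r,np.percentile(t[:,2],95))
    b=(abs(P[...,0]-.59)<.1)&(abs(P[...,1])<.07)
    m=b&(abs(H[...,0].astype(int)-107)<5)&(P[...,2]>.02)&(H[...,1]>80)
    q=P[m];print(n,"S top",np.percentile(q[:,2],95))
s=state();print(s["time"],s["position"],s["width"])
```

```text
L scene 2633 C [0.5949 0.0073] size [0.185 0.122] yaw -6.3 end heights +x-x+y-y [np.float64(0.066), np.float64(0.037), np.float64(0.064), np.float64(0.066)]
L top 1431 C [0.5935 0.0046] size [0.186 0.121] yaw -5.7 end heights +x-x+y-y [np.float64(0.067), np.float64(0.04), np.float64(0.066), np.float64(0.067)]
scene upright 178 ((455.8197937011719, 20.8353271484375), (151.73228454589844, 11.613730430603027), 84.10209655761719) 0.042023149450823284
scene S top 0.06879815517916887
top upright 137 ((456.08660888671875, 19.973522186279297), (148.4833221435547, 8.877374649047852), 83.54766845703125) 0.04534872217943926
top S top 0.07229728260937524
26.8167 [0.41686616 0.32620623 0.18762618] 0.022062488743106946
```

View pics/s14.png

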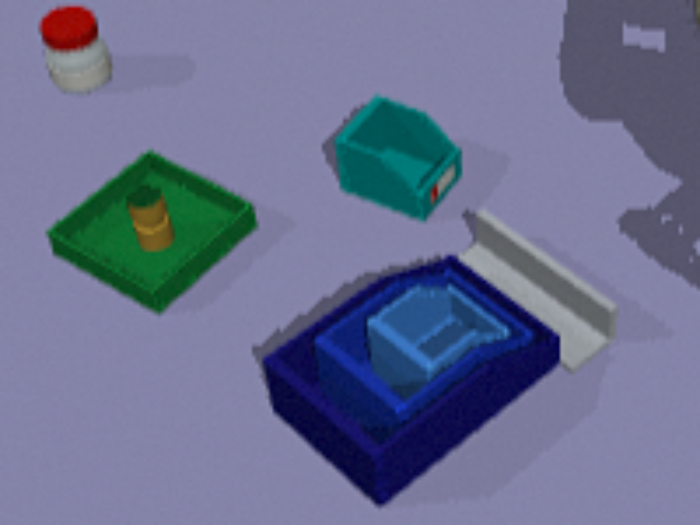

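View pics/t14.png

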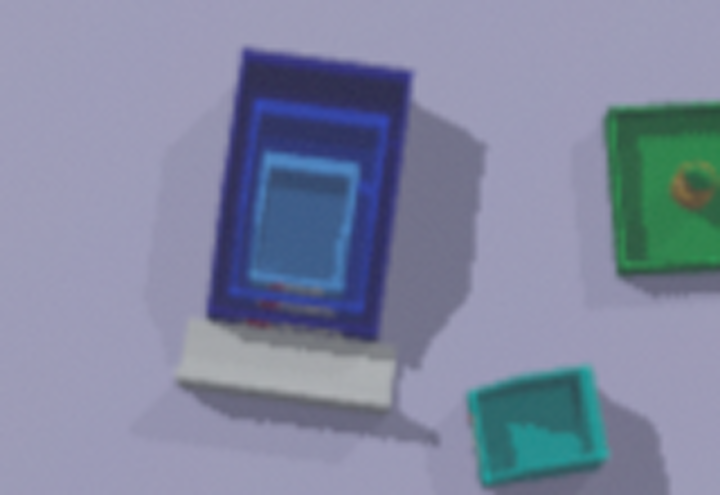

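View pics/full14.png

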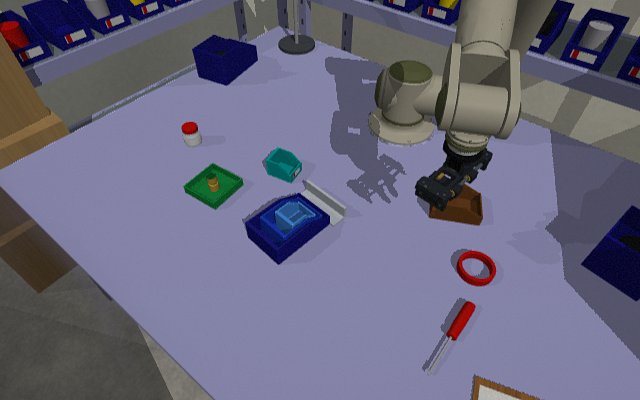

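Request:
play_rows(
  hand=[0.75, 0.75, 0.75, 0.75],
  delta_pos=[
    [0, 0, 0],
    [0, 0, 0],
    [0, 0, 0],
    [0, 0, 0],
  ],
  yaw=[0, 0, 0, 0],
)

```text
time: 27.15
position: [0.4181, 0.3227, 0.1894]
tool_rot: [0.745, 0.667, -0.0, 0.0]
contact_force: [0.4, -0.4, 0.6]
width: 0.0218
```

```bash
python3 -c "
from rig import *
print(job_done())"
```

```text
the job is handed in; nothing more can be done
None
```

The job is done and handed in at about 27 s. The brass fitting stands in the green tray, and the medium bin is nested in the large one with the small bin inside it, all fronts toward the robot. The aluminium angle was laid down and pushed lightly against the large bin's front, which moved that bin about 2.5 mm.

Last checks, from both cameras:
- **Bins:** In height the small bin's rim reads 69 mm in the scene view, against 68 expected for bins sitting flat; the top view reads 72 mm, and it tends to read high.
- **Angle:** The upright leg's middle is 139 mm from the large bin's centre (139 is exactly flush). It is off centre by about 1 mm and parallel within about 1 degree.
- **Bystanders:** The jar, tape roll and screwdriver look untouched in the pictures, but I did not measure their positions again at the end.

The two cameras disagreed by 2–3 mm sideways throughout, so I used their averages. The small bin sits about 3 mm off the medium bin's centre line sideways, well within the 20 mm allowed. No check failed.

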